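Put away the ware after a weighing run

TASK

The weighing is finished: clear the enamel carrying tray. Stand the two amber sample bottles in the two empty bays of the bottle rack, one to a bay, stand the two porcelain crucibles side by side, mouth up, in the stainless-steel tray, and put the 500 g check weight back in the large empty well of the wooden weight block. Set everything down upright without dropping it, and leave the bottles already in the rack standing in their bays.

Things in the scene. Friction and masses are not known exactly. Their poses are not given: they have to be found in the camera images.
- bottle_1_mid (a point): First loose sample bottle, standing in the enamel tray: amber glass bottle with a black ribbed screw cap, upright, 92 high in all: brown body 44 across up to 56, sloping shoulder, cap 38 across from 66 to the top at 92 (all mm). About 110 g, more or less by what is in it. Point: its centre, 46 mm above its underside and 46 mm below the top of the cap; z up the bottle.
- bottle_2_mid (a point): Second loose sample bottle, standing in the enamel tray, the same in every way as bottle_1. Point: its centre, 46 mm above its underside.
- crucible_1_mid (a point): First loose crucible in the enamel tray: a white porcelain cup, open at the top, 42 mm high, outside 32 mm across at the foot, 45 mm at 16 mm height and 47 mm at the rim, wall 3 mm, about 60 g. Point: its centre, 21 mm above its underside; z towards its mouth.
- crucible_2_mid (a point): Second loose crucible in the enamel tray, the same as crucible_1. Point: its centre, 21 mm above its underside.
- weight_mid (a point): Loose 500 g check weight: solid steel cylinder 38 mm across, 52 mm high, with a neck and a knob 24 mm across on top, 74 mm in all. Point: 37 mm above its underside; z up. The five loose things stand upright, mixed, 85 mm or more between centres, in a fixed white enamel tray with a blue rim (306 x 230 mm, floor 3 mm thick, rim 19 mm above the bench) on the right of the bench.
- rack: Fixed white plastic bottle rack, 144 x 144 mm, 36 mm high, four open square bays 66 mm inside (walls, floor 4 mm thick), bay centres at x = +-35, y = +-35 mm. The two bays at x = +35 mm already hold a bottle each; the two at x = -35 mm (nearer the robot) are empty. Origin: centre of its underside, on the bench; x away from the robot, y to its left (turned up to 0.3 rad), z up.
- steel_tray: Fixed shallow stainless-steel tray, 104 mm (x) by 174 mm (y), rim 12 mm high, floor and walls 2 mm thick, a wire handle at each end (in y). Empty at the start. Origin: centre of its underside, on the bench; x away from the robot, y to its left (turned up to 0.3 rad), z up.
- weight_block: Fixed wooden weight block, 80 mm (x) by 146 mm (y), 26 mm high, three round wells 15 mm deep (floor 11 mm above the bench): the large empty one, 54 mm across, at x = 0, y = -32 mm, is for the 500 g weight; the small ones at y = +18 and +50 mm hold small fixed weights (61 mm high at most). Origin: centre of its underside, on the bench; x away from the robot, y to its left (turned up to 0.3 rad), z up.
- rack_bottle_1_mid (a point): Bottle already standing in the rack, in the bay at x = +35, y = +35 mm of the rack; the same kind as bottle_1, loose. To be left there. Point: its centre, 46 mm above its underside.
- rack_bottle_2_mid (a point): Bottle already standing in the rack, in the bay at x = +35, y = -35 mm of the rack; the same kind, loose. To be left there. Point: its centre, 46 mm above its underside.

How it is judged:
By the outcome, as a careful person would: the job done as asked, in the order asked, and still so for the second after the job is handed in, with the robot touching nothing.
It also fails if it takes over 138 s, if anything falls off the work surface, if the arm or the gripper's body presses on something with over 40 N, if the wrist force passes 120 N, or if a joint passes its speed limit or range.

ROBOT

A 7-joint arm with a two-finger parallel gripper is mounted at the origin on the work surface. World frame = base frame: x ahead of the robot, y to its left, z up, the work surface at z = 0. Lengths are in m, angles in rad, forces in N, time in s.
With the tool pointing down it reaches from about 0.425 to 0.875 m from the base axis. Payload 4.7 kg.
Tool frame: the origin (TCP) lies at the centre of the arm's flange, where the gripper is bolted on; the fingertips stand 182 mm ahead of it and the grasp point (between the pads) lies ahead of it (ctrl.hold_point_z is the z of the grasp point in the tool frame, in m); z points along the fingers, y is the direction in which the jaws open and shut (so a half turn about z gives the same grasp; the last joint's range is limited). The gripper opens to 87 mm and grips with 3 to 60 N. Pads are 19 mm wide; open, the fingers measure 117 mm over their backs; the gripper's body (75 mm by 190 mm) begins 51 mm behind the grasp point.
Start: joints at [1.141, 0.321, -0.07, 1.45, 0.023, 1.371, -0.057], TCP at [0.279, -0.587, 0.405] pointing down, gripper open.
Joint ranges: [-2.86, 2.86], [-0.3, 2.09], [-1.38, 1.24], [0.06, 2.45], [-1.56, 4.7], [0.09, 2.05], [-2.69, 2.69]. Speed limits (rad/s): [2.57, 2.57, 3.14, 3.14, 3.14, 3.14, 3.14].

INTERFACE

Orientations are given as a rotation vector (axis times angle).
In Python, from bench import get_state, imaging, workorder, ctrl gives the robot as it stands.
- The arm moves only by the tool step_arm, never from a script. Its argument "increments" is a list of rows, each an object of numbers: "claw": the opening, from 0 (shut) to 1 (fully open); "tx", "ty", "tz": the shift along the tool's x, y, z in m; "spin": the turn about the tool's z in degrees. A call has 1 to 8 rows; each row is the pose to reach, as a shift and turn from the pose commanded when the call began, along the tool's axes at that moment; what a row does not reach only later rows make up. A row lasts 1/12 s, in which the tool goes at most 41.7 mm and 7.16 degrees, less where a joint would pass 70% of its speed; a pose out of reach is approached as far as the arm can. A call with a gripper value outside its range is refused whole. The fingers move at their own pace and stop on an object; "force" is the grip in N (left out, the last holds). Time passes only in rows, so rows that repeat a pose let the fingers close. It gives the time, the measured TCP pose, the force and the opening at its end, in the units of the state.
- get_state(): the state, without advancing time (a new reading comes with each control period).
- imaging.get_image(name): name is "scene" or "top" or "wrist"; returns the picture (384x512x3 uint8, blue, green, red); there is no depth.
- imaging.camera_params(name): a dict with "intrinsics" (3x3 intrinsics, pixels), "camera_from_world" (4x4, takes a point from world to camera coordinates). Camera axes: x right, y down, z forward; pixel columns grow to the right and rows downward; lengths in m; the calibration is good to about 2 mm. A picture is of the moment at which its call begins: read the wrist's pose just before it. camera_params takes no time and is no camera call; for the wrist camera it gives the pose at the moment of the call.
- workorder.close_job(): hands the job in, once; it reports no verdict.
The state is a dict: "time": time; "joint_positions": joint angles; "qd": joint speeds; "joint_torque": joint torques, N m; "position": TCP position; "tool_rot": TCP orientation; "ft_force": force on the tool from outside, world axes, zero at the start; "torque": the same for the moment, N m; "grip_width": opening from 0.0 (shut) to 1.0 (fully open).
Only numpy, scipy, OpenCV 4.12 (cv2) and the standard library are available. Lean on these libraries where they do the work, as an engineer would, in place of code of your own. Each camera call takes 0.05 s, during which the arm holds its last target. There are 200 camera calls.

## Working session

There is one attempt and no reset: what is moved stays moved. The work goes in short steps, Python scripts to look and compute and a tool call to move; the robot and the scene stay as the last step left them, time stands still between calls to the robot, and variables do not carry over. Pictures are saved under pics/ and viewed, on a budget of 14 in all, crops included, one or two more only if the job needs it, and the job is handed in when it is done.

Besides the shell and the picture viewer there is one more tool, called after ">>>" by a JSON object that holds its "op" and its "data", one argument or row to a line. step_arm: Moves the arm, as the interface text tells. Its arguments: {"type":"object","properties":{"increments":{"type":"array"},"force":{"type":"number"}},"required":["increments"]}

```bash
ls; mkdir -p pics
python3 - <<'E'
from bench import get_state, imaging, workorder, ctrl
import cv2
print(get_state()); print(ctrl.hold_point_z)
for n in("top","scene"):
    cv2.imwrite(f"pics/{n}0.png",imaging.get_image(n)); print(imaging.camera_params(n))
print(imaging.camera_params("wrist"))
E
```

```text
pics
{'time': 0.0, 'joint_positions': array([ 1.14107886,  0.32183213, -0.07010212,  1.45169291,  0.02260877,
        1.37078939, -0.05685413]), 'qd': array([-4.22389108e-04,  1.39480302e-03, -2.21829341e-03, -4.68792320e-06,
       -1.63258098e-03,  1.47152437e-03, -1.48155119e-03]), 'joint_torque': array([-6.98691438e-04, -4.91292787e+01, -4.04252177e-01, -3.12521267e+01,
       -6.40344224e-02,  4.39421413e-02,  1.56615042e-04]), 'position': array([ 0.27899234, -0.58684902,  0.40364639]), 'tool_rot': array([-3.06270891e+00, -6.91175082e-01,  8.23555529e-04]), 'ft_force': array([-0.10345617, -0.26404304,  0.13389932]), 'torque': array([ 0.01783474,  0.02077517, -0.01786531]), 'grip_width': 0.9933930907330486}
0.1635
{'intrinsics': array([[421.08731219,   0.        , 257.1837623 ],
       [  0.        , 421.08731219, 190.81811286],
       [  0.        ,   0.        ,   1.        ]]), 'camera_from_world': array([[ 0.00629063, -0.99993203, -0.00981696,  0.01077832],
       [-0.98770962, -0.00467993, -0.15622997,  0.57058215],
       [ 0.15617341,  0.01067909, -0.98767192,  0.88797976]
[... 238 characters left out ...]
mera_from_world': array([[-0.71102327,  0.70305611, -0.01257053,  0.39550765],
       [ 0.60303177,  0.60047586, -0.52514896, -0.32036927],
       [-0.36166089, -0.38097356, -0.85091748,  1.12269778],
       [ 0.        ,  0.        ,  0.        ,  1.        ]])}
{'intrinsics': array([[344.58223145,   0.        , 251.19591323],
       [  0.        , 344.58223145, 197.9078545 ],
       [  0.        ,   0.        ,   1.        ]]), 'camera_from_world': array([[ 0.42964989, -0.90299491, -0.00108097, -0.6488112 ],
       [-0.870103  , -0.4143193 ,  0.26694622, -0.03292187],
       [-0.24149894, -0.11375286, -0.96371082,  0.39032012],
       [ 0.        ,  0.        ,  0.        ,  1.        ]])}
```

View pics/top0.png

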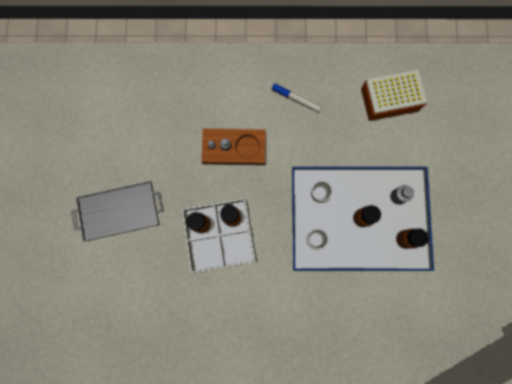

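View pics/scene0.png

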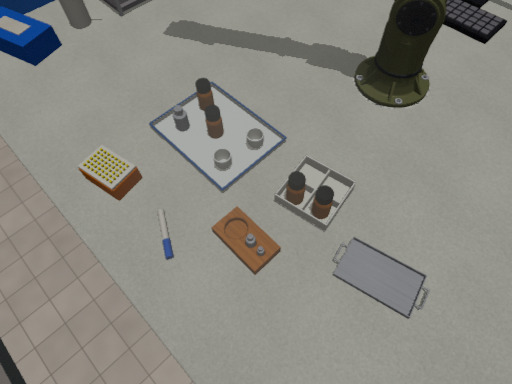

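Top view: loose caps at (371,215) and (417,238), crucibles at (321,191) and (317,239), weight at (405,192). The rack is centred near (220,236), the steel tray near (118,211), the block near (234,146) with its well at (248,146). The scene view agrees.

```bash
cat > h.py <<'E'
import numpy as np, cv2
from bench import get_state, imaging, ctrl
def ray(P,uv,z):
    K=P["intrinsics"];T=P["camera_from_world"];R=T[:3,:3];c=-R.T@T[:3,3]
    d=R.T@np.linalg.inv(K)@np.array([uv[0],uv[1],1.]); return c+d*(z-c[2])/d[2]
def proj(P,p):
    q=P["camera_from_world"]@np.append(p,1); q=P["intrinsics"]@q[:3]; return q[:2]/q[2]
def blobs(mask,roi,amin):
    m=np.zeros_like(mask);x0,y0,x1,y1=roi;m[y0:y1,x0:x1]=mask[y0:y1,x0:x1]
    cs,_=cv2.findContours(m,cv2.RETR_EXTERNAL,cv2.CHAIN_APPROX_NONE)
    return [c for c in cs if cv2.contourArea(c)>amin]
E
python3 - <<'E'
from h import *
P=imaging.camera_params("top");I=cv2.imread("pics/top0.png");V=I.max(2);H=cv2.cvtColor(I,cv2.COLOR_BGR2HSV)
print("caps")
for c in blobs((V<38).astype(np.uint8),(170,150,440,280),40):
    (u,v),(w,h),a=cv2.minAreaRect(c);print((u,v),(w,h),cv2.contourArea(c),ray(P,(u,v),.095).round(4))
def rect(name,mask,roi,z,amin=500):
    for c in blobs(mask.astype(np.uint8),roi,amin):
        r=cv2.minAreaRect(c);b=[ray(P,p,z)for p in cv2.boxPoints(r)];b=np.array(b)
        print(name,np.round(r[0],1),np.mean(b,0).round(4),[np.linalg.norm(b[i]-b[i-1]).round(4) for i in range(4)],"ang",[np.arctan2(*(b[i]-b[i-1])[[1,0]]).round(3) for i in range(4)])
rect("block",(H[...,1]>130)&(H[...,2]>60)&(H[...,0]<15),(195,120,275,172),.026)
print(I[211,118],I[205,100],I[250,200],I[300,200],I[180,340],I[191,321],I[185,321],I[146,248])
G=cv2.resize(np.hstack([I[180:280,65:265]]),None,fx=4,fy=4,interpolation=cv2.INTER_CUBIC)
cv2.imwrite("pics/a.png",G)
G=cv2.resize(I[160:280,285:440],None,fx=5,fy=5,interpolation=cv2.INTER_CUBIC);cv2.imwrite("pics/b.png",G)
E
```

```text
caps
(417.5, 238.0) (16.0, 21.0) 269.0 [ 0.4662 -0.316   0.095 ]
(196.0, 222.0) (16.0, 18.0) 227.5 [0.4965 0.1399 0.095 ]
(370.0, 215.0) (16.0, 18.0) 229.5 [ 0.513  -0.2205  0.095 ]
(230.0, 213.5) (17.0, 16.0) 210.5 [0.5146 0.0696 0.095 ]
block [233. 146.] [0.6779 0.0705 0.026 ] [np.float64(0.0806), np.float64(0.1437), np.float64(0.0805), np.float64(0.1418)] ang [np.float64(0.027), np.float64(-1.568), np.float64(-3.138), np.float64(1.575)]
[131 131 131] [123 122 122] [179 177 175] [132 147 149] [178 177 175] [181 177 175] [89 96 99] [ 33  72 127]
```

View pics/a.png

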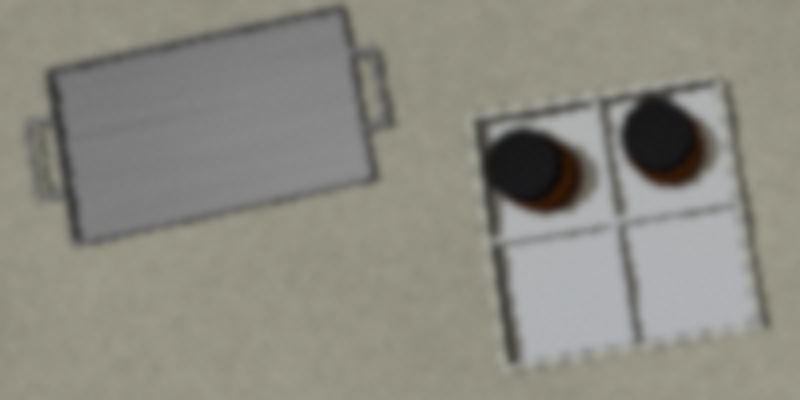

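View pics/b.png

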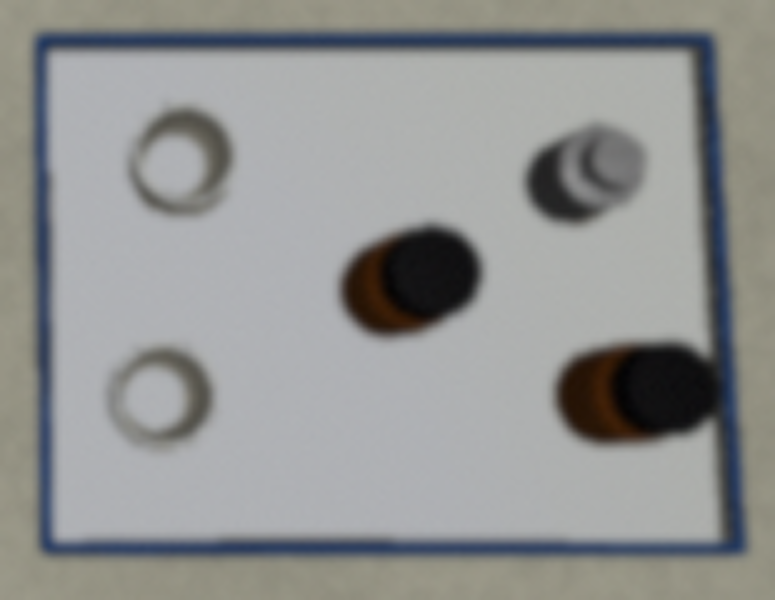

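Crops: the rack and steel tray corners are clear, and I can read the cap, rim and knob centres. Converting these to world points and cross-checking against the scene camera.

Run:
```python
from h import *
P=imaging.camera_params("top");S=imaging.camera_params("scene")
f=lambda x,y,s,a,b:(a+(x+.5)/s-.5,b+(y+.5)/s-.5)
A=lambda x,y:f(x,y,4,65,180)
B=lambda x,y:f(x,y,5,285,160)
for n,(p,z) in dict(b1=((435,272),.095),b2=((667,388),.095),c1=((182,160),.045),c2=((161,398),.045),w=((612,163),.077)).items():
    q=ray(P,B(*p),z);print(n,q.round(4),"scene px",proj(S,q).round(1),proj(S,q*[1,1,0]).round(1),"r",np.hypot(*q[:2]).round(3))
for n,cs,z in(("rack",[(475,117),(727,80),(768,326),(513,366)],.036),("steel",[(49,70),(344,7),(377,180),(77,243)],.012)):
    b=np.array([ray(P,A(*c),z) for c in cs]);print(n,b.mean(0).round(4),[np.linalg.norm(b[i]-b[i-1]).round(4) for i in range(4)],[np.arctan2(*(b[i]-b[i-1])[[1,0]]).round(3) for i in range(4)],"scene",[proj(S,x).round(0).tolist() for x in b])
for p,q in(((522,164),"r1"),((660,135),"r2")):print(q,ray(P,A(*p),.096).round(4))
for p in ((237,145.5),(247.5,146)):print(ray(P,p,.026).round(4))
I=cv2.imread("pics/scene0.png")
cv2.imwrite("pics/c.png",cv2.resize(I[70:320,145:435],None,fx=2.7,fy=2.3,interpolation=cv2.INTER_CUBIC))
J=cv2.imread("pics/top0.png")[120:172,190:280];cv2.imwrite("pics/d.png",cv2.resize(J,None,fx=8,fy=8,interpolation=cv2.INTER_CUBIC))
```

```text
b1 [ 0.5151 -0.2239  0.095 ] scene px [211.6 109.4] [216.  133.2] r 0.562
b2 [ 0.4678 -0.3171  0.095 ] scene px [202.6  82.4] [207.4 107. ] r 0.565
c1 [ 0.5694 -0.1272  0.045 ] scene px [222.7 154.4] [224.4 164.5] r 0.583
c2 [ 0.4647 -0.1163  0.045 ] scene px [255.2 134. ] [255.7 144.5] r 0.479
w [ 0.564  -0.3055  0.077 ] scene px [178.5 107.9] [184.2 127. ] r 0.641
rack [0.4734 0.0958 0.036 ] [np.float64(0.1383), np.float64(0.1417), np.float64(0.1372), np.float64(0.1403)] [np.float64(0.184), np.float64(-1.419), np.float64(-2.968), np.float64(1.731)] scene [[324.0, 223.0], [274.0, 191.0], [304.0, 154.0], [353.0, 181.0]]
steel [0.5283 0.3329 0.012 ] [np.float64(0.1014), np.float64(0.1724), np.float64(0.1024), np.float64(0.1724)] [np.float64(0.231), np.float64(-1.351), np.float64(-2.911), np.float64(1.784)] scene [[408.0, 316.0], [332.0, 271.0], [352.0, 235.0], [425.0, 274.0]]
r1 [0.4993 0.1416 0.096 ]
r2 [0.5147 0.0703 0.096 ]
[0.6789 0.0612 0.026 ]
[0.6778 0.0371 0.026 ]
```

View pics/c.png

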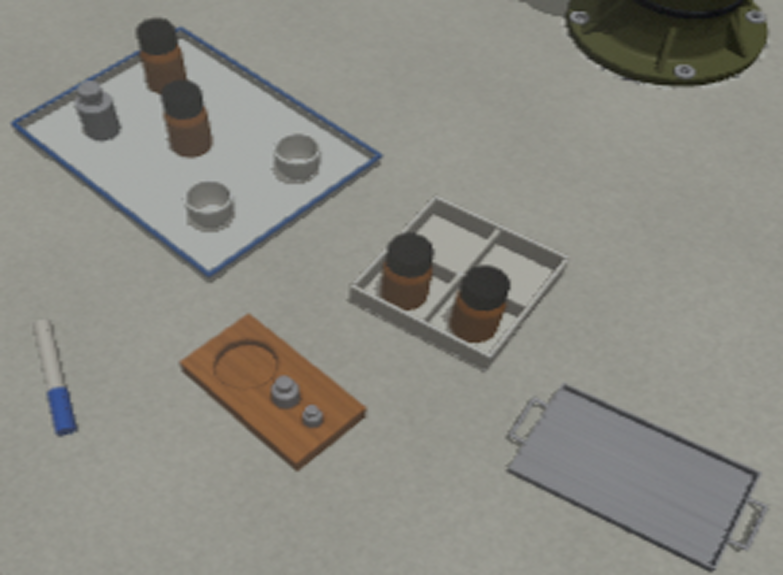

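View pics/d.png

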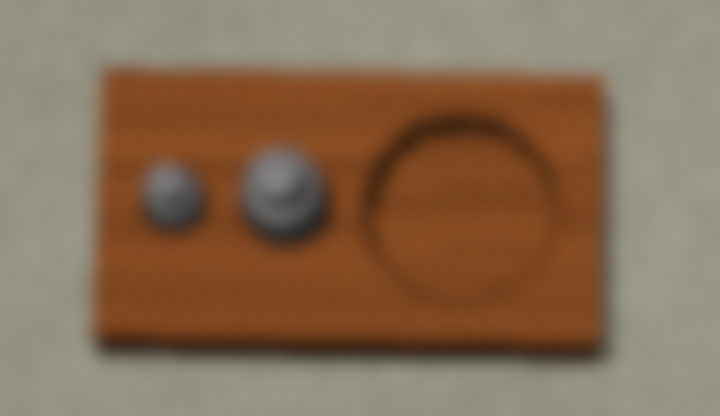

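Scene view confirms the projected points to about 2 px. The well centre in the top crop is at about (463,210), which gives world (0.6785, 0.0373). The geometry is consistent, so I'll write a move helper.

```bash
cat > go.py <<'E'
import sys
from h import *
from scipy.spatial.transform import Rotation as Ro
D=dict(b1=(.5151,-.2239),b2=(.4678,-.3171),c1=(.5694,-.1272),c2=(.4647,-.1163),w=(.564,-.3055),bayL=(.4331,.1245),bayR=(.4447,.0555),well=(.6785,.0373))
a=.22;R2=np.array([[np.cos(a),-np.sin(a)],[np.sin(a),np.cos(a)]]);s=np.array([.5283,.3329])
D["stL"]=tuple(s+R2@[0,.037]);D["stR"]=tuple(s+R2@[0,-.037])
st=get_state();R=Ro.from_rotvec(st["tool_rot"]).as_matrix();p=st["position"]
print("t",round(st["time"],2),"p",p.round(4),"jaw",np.degrees(np.arctan2(R[1,1],R[0,1])).round(1),"tilt",np.degrees(np.arccos(-R[2,2])).round(2),"F",st["ft_force"].round(1),"g",round(st["grip_width"],3),"q7",st["joint_positions"][6].round(2))
if __name__=="__main__":
  args=sys.argv[1:]
  while args:
    n,z,h=args[:3];args=args[3:]
    d=R.T@(np.array([*D[n],float(z)])-p)
    sp=(np.degrees(np.arctan2(R[1,1],R[0,1]))-float(h)+90)%180-90
    print(n,np.round(D[n],4),"t",d.round(4),"spin",sp.round(1))
E
python3 go.py b1 .37 -35.4
```

```text
t 0.1 p [ 0.279  -0.5869  0.4037] jaw -64.6 tilt 0.1 F [-0.1  0.5  0.7] g 1.002 q7 -0.06
b1 [ 0.5151 -0.2239] t [ 0.3691 -0.2264  0.0341] spin -29.2
```

>>> {"op": "step_arm", "data": {
  "increments": [
    {"tx": 0.369,"ty": -0.226,"tz": 0.034,"spin": -29.2,"claw": 0.85},
    {"tx": 0.369,"ty": -0.226,"tz": 0.034,"spin": -29.2,"claw": 0.85},
    {"tx": 0.369,"ty": -0.226,"tz": 0.034,"spin": -29.2,"claw": 0.85},
    {"tx": 0.369,"ty": -0.226,"tz": 0.034,"spin": -29.2,"claw": 0.85},
    {"tx": 0.369,"ty": -0.226,"tz": 0.034,"spin": -29.2,"claw": 0.85},
    {"tx": 0.369,"ty": -0.226,"tz": 0.034,"spin": -29.2,"claw": 0.85},
    {"tx": 0.369,"ty": -0.226,"tz": 0.034,"spin": -29.2,"claw": 0.85},
    {"tx": 0.369,"ty": -0.226,"tz": 0.034,"spin": -29.2,"claw": 0.85}
  ]
}}

```text
time: 0.77
position: [0.461, -0.3067, 0.3783]
tool_rot: [-2.791, -1.441, 0.001]
ft_force: [1.3, 0.2, -0.7]
grip_width: 0.855
```

```bash
python3 go.py b1 .37 -35.4
```

```text
t 0.77 p [ 0.461  -0.3067  0.3783] jaw -35.4 tilt 0.02 F [ 1.3  0.2 -0.7] g 0.855 q7 -0.12
b1 [ 0.5151 -0.2239] t [ 0.0989 -0.0038  0.0082] spin 0.0
```

>>> {"op": "step_arm", "data": {
  "increments": [
    {"tx": 0.099,"ty": -0.004,"tz": 0.008},
    {"tx": 0.099,"ty": -0.004,"tz": 0.008},
    {"tx": 0.099,"ty": -0.004,"tz": 0.008},
    {"tx": 0.099,"ty": -0.004,"tz": 0.008},
    {"tx": 0.099,"ty": -0.004,"tz": 0.008},
    {"tx": 0.099,"ty": -0.004,"tz": 0.008}
  ]
}}

```text
invalid input at $.increments[0]: expected keys claw, tx, ty, tz, spin
```

```bash
python3 - <<'E'
from go import *
P=imaging.camera_params("wrist");I=imaging.get_image("wrist");cv2.imwrite("pics/w1.png",I)
for n,z in(("b1",.095),("b2",.095),("c1",.045),("c2",.045),("w",.077)):print(n,proj(P,np.array([*D[n],z])).round(1))
print(P["camera_from_world"].round(4).tolist())
E
python3 go.py b1 .2515 -35.4
```

```text
t 0.77 p [ 0.461  -0.3067  0.3783] jaw -35.4 tilt 0.02 F [ 1.3  0.2 -0.7] g 0.855 q7 -0.12
b1 [246.6  64.9]
b2 [266.4 203.2]
c1 [231.8 -80.8]
c2 [119.8  -5.6]
w [356.3 118.4]
[[0.8154, -0.5788, 0.0001, -0.5529], [-0.5578, -0.7857, 0.2674, -0.0094], [-0.1547, -0.2182, -0.9636, 0.3696], [0.0, 0.0, 0.0, 1.0]]
t 0.82 p [ 0.4664 -0.2974  0.3779] jaw -34.7 tilt 0.4 F [ 3.2  7.8 -0.2] g 0.853 q7 -0.12
b1 [ 0.5151 -0.2239] t [ 0.0873 -0.0016  0.127 ] spin 0.7
```

View pics/w1.png

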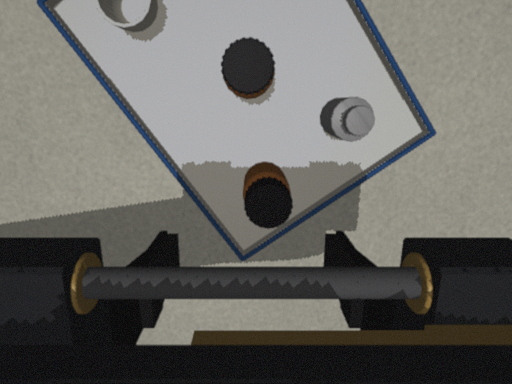

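Wrist view: caps at (248,65) and (268,202), weight at (358,119). All are within 2 px of prediction, so the positions are confirmed.

>>> {"op": "step_arm", "data": {
  "increments": [
    {"tx": 0.083,"ty": -0.003,"tz": 0.008,"spin": 0,"claw": 0.85},
    {"tx": 0.083,"ty": -0.003,"tz": 0.008,"spin": 0,"claw": 0.85},
    {"tx": 0.083,"ty": -0.003,"tz": 0.008,"spin": 0,"claw": 0.85},
    {"tx": 0.083,"ty": -0.003,"tz": 0.008,"spin": 0,"claw": 0.85},
    {"tx": 0.083,"ty": -0.003,"tz": 0.008,"spin": 0,"claw": 0.85},
    {"tx": 0.083,"ty": -0.003,"tz": 0.008,"spin": 0,"claw": 0.85}
  ]
}}

```text
time: 1.32
position: [0.5053, -0.2407, 0.3704]
tool_rot: [2.793, 1.438, -0.002]
ft_force: [-0.4, -1.2, -0.6]
grip_width: 0.852
```

```bash
python3 go.py b1 .2515 -35.4
```

```text
t 1.32 p [ 0.5053 -0.2407  0.3704] jaw -35.5 tilt 0.06 F [-0.4 -1.2 -0.6] g 0.852 q7 -0.28
b1 [ 0.5151 -0.2239] t [ 0.0195 -0.0018  0.1189] spin -0.1
```

>>> {"op": "step_arm", "data": {
  "increments": [
    {"tx": 0.0195,"ty": -0.002,"tz": 0.0,"spin": 0,"claw": 0.85},
    {"tx": 0.0195,"ty": -0.002,"tz": 0.0,"spin": 0,"claw": 0.85},
    {"tx": 0.0195,"ty": -0.002,"tz": 0.03,"spin": 0,"claw": 0.85},
    {"tx": 0.0195,"ty": -0.002,"tz": 0.05,"spin": 0,"claw": 0.85},
    {"tx": 0.0195,"ty": -0.002,"tz": 0.06,"spin": 0,"claw": 0.85},
    {"tx": 0.0195,"ty": -0.002,"tz": 0.06,"spin": 0,"claw": 0.85},
    {"tx": 0.0195,"ty": -0.002,"tz": 0.06,"spin": 0,"claw": 0.85}
  ]
}}

```text
time: 1.9
position: [0.5154, -0.223, 0.3107]
tool_rot: [-2.792, -1.44, 0.001]
ft_force: [0.9, -0.3, -0.4]
grip_width: 0.847
```

```bash
python3 go.py b1 .2515 -35.4
```

```text
t 1.9 p [ 0.5154 -0.223   0.3107] jaw -35.4 tilt 0.03 F [ 0.9 -0.3 -0.4] g 0.847 q7 -0.33
b1 [ 0.5151 -0.2239] t [-0.0009  0.0003  0.0592] spin -0.0
```

>>> {"op": "step_arm", "data": {
  "increments": [
    {"tx": 0,"ty": 0,"tz": 0.02,"spin": 0,"claw": 0.85},
    {"tx": 0,"ty": 0,"tz": 0.04,"spin": 0,"claw": 0.85},
    {"tx": 0,"ty": 0,"tz": 0.055,"spin": 0,"claw": 0.85},
    {"tx": 0,"ty": 0,"tz": 0.059,"spin": 0,"claw": 0.85},
    {"tx": 0,"ty": 0,"tz": 0.059,"spin": 0,"claw": 0.85},
    {"tx": 0,"ty": 0,"tz": 0.059,"spin": 0,"claw": 0.85}
  ]
}}

```text
time: 2.4
position: [0.5164, -0.2226, 0.2531]
tool_rot: [2.79, 1.44, 0.002]
ft_force: [-0.3, 0.2, 0.2]
grip_width: 0.85
```

>>> {"op": "step_arm", "data": {
  "increments": [
    {"tx": 0,"ty": 0,"tz": 0,"spin": 0,"claw": 0.3},
    {"tx": 0,"ty": 0,"tz": 0,"spin": 0,"claw": 0.3},
    {"tx": 0,"ty": 0,"tz": 0,"spin": 0,"claw": 0.3},
    {"tx": 0,"ty": 0,"tz": 0,"spin": 0,"claw": 0.3},
    {"tx": 0,"ty": 0,"tz": 0,"spin": 0,"claw": 0.3},
    {"tx": 0,"ty": 0,"tz": 0,"spin": 0,"claw": 0.3},
    {"tx": 0,"ty": 0,"tz": 0,"spin": 0,"claw": 0.3},
    {"tx": 0,"ty": 0,"tz": 0,"spin": 0,"claw": 0.3}
  ],
  "force": 20
}}

```text
time: 3.07
position: [0.5158, -0.2222, 0.2518]
tool_rot: [2.791, 1.441, 0.0]
ft_force: [-0.9, -0.8, -0.3]
grip_width: 0.428
```

```bash
python3 go.py bayR .37 -35.4
```

```text
t 3.07 p [ 0.5158 -0.2222  0.2518] jaw -35.4 tilt 0.02 F [-0.9 -0.8 -0.3] g 0.428 q7 -0.36
bayR [0.4447 0.0555] t [ 0.1853 -0.2187 -0.1183] spin 0.0
```

>>> {"op": "step_arm", "data": {
  "increments": [
    {"tx": 0,"ty": 0,"tz": -0.01,"spin": 0,"claw": 0.3},
    {"tx": 0,"ty": 0,"tz": -0.025,"spin": 0,"claw": 0.3},
    {"tx": 0,"ty": 0,"tz": -0.045,"spin": 0,"claw": 0.3},
    {"tx": 0.01,"ty": -0.012,"tz": -0.07,"spin": 0,"claw": 0.3},
    {"tx": 0.025,"ty": -0.03,"tz": -0.095,"spin": 0,"claw": 0.3},
    {"tx": 0.045,"ty": -0.053,"tz": -0.112,"spin": 0,"claw": 0.3},
    {"tx": 0.065,"ty": -0.077,"tz": -0.118,"spin": 0,"claw": 0.3},
    {"tx": 0.085,"ty": -0.1,"tz": -0.118,"spin": 0,"claw": 0.3}
  ]
}}

```text
time: 3.73
position: [0.4834, -0.0935, 0.3724]
tool_rot: [2.789, 1.44, 0.004]
ft_force: [0.5, 0.3, -2.1]
grip_width: 0.435
```

```bash
python3 go.py bayR .37 -35.4
```

```text
t 3.73 p [ 0.4834 -0.0935  0.3724] jaw -35.4 tilt 0.23 F [ 0.5  0.3 -2.1] g 0.435 q7 -0.49
bayR [0.4447 0.0555] t [ 0.099  -0.1178  0.002 ] spin 0.0
```

>>> {"op": "step_arm", "data": {
  "increments": [
    {"tx": 0.02,"ty": -0.024,"tz": 0,"spin": 0,"claw": 0.3},
    {"tx": 0.042,"ty": -0.05,"tz": 0,"spin": 0,"claw": 0.3},
    {"tx": 0.065,"ty": -0.077,"tz": 0,"spin": 0,"claw": 0.3},
    {"tx": 0.085,"ty": -0.1,"tz": 0,"spin": 0,"claw": 0.3},
    {"tx": 0.095,"ty": -0.113,"tz": 0,"spin": 0,"claw": 0.3},
    {"tx": 0.099,"ty": -0.118,"tz": 0.002,"spin": 0,"claw": 0.3},
    {"tx": 0.099,"ty": -0.118,"tz": 0.002,"spin": 0,"claw": 0.3},
    {"tx": 0.099,"ty": -0.118,"tz": 0.002,"spin": 0,"claw": 0.3}
  ]
}}

```text
time: 4.4
position: [0.4446, 0.0531, 0.3677]
tool_rot: [2.791, 1.44, -0.001]
ft_force: [0.3, -0.8, -1.4]
grip_width: 0.437
```

```bash
python3 go.py bayR .2535 -35.4
python3 - <<'E'
from h import *
cv2.imwrite("pics/e.png",cv2.resize(np.hstack([imaging.get_image("scene")[110:240,250:400],imaging.get_image("top")[150:280,150:300]]),None,fx=2.6,fy=2.6,interpolation=cv2.INTER_CUBIC))
E
```

```text
t 4.4 p [0.4446 0.0531 0.3677] jaw -35.4 tilt 0.06 F [ 0.3 -0.8 -1.4] g 0.437 q7 -0.74
bayR [0.4447 0.0555] t [ 0.0021 -0.0013  0.1141] spin -0.0
```

View pics/e.png

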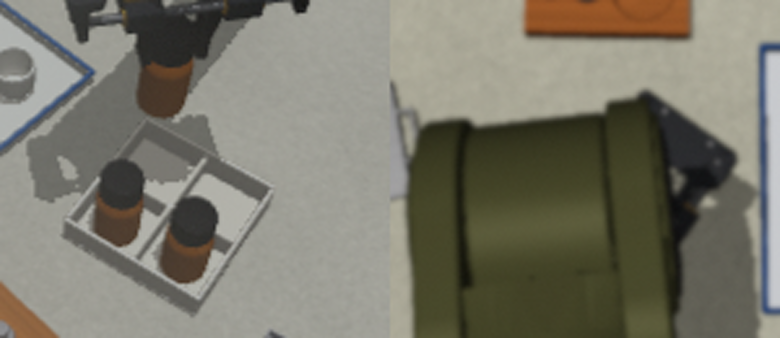

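The bottle hangs upright above the right near bay. Lowering.

>>> {"op": "step_arm", "data": {
  "increments": [
    {"tx": 0.002,"ty": -0.001,"tz": 0.015,"spin": 0,"claw": 0.3},
    {"tx": 0.002,"ty": -0.001,"tz": 0.035,"spin": 0,"claw": 0.3},
    {"tx": 0.002,"ty": -0.001,"tz": 0.055,"spin": 0,"claw": 0.3},
    {"tx": 0.002,"ty": -0.001,"tz": 0.075,"spin": 0,"claw": 0.3},
    {"tx": 0.002,"ty": -0.001,"tz": 0.09,"spin": 0,"claw": 0.3},
    {"tx": 0.002,"ty": -0.001,"tz": 0.1,"spin": 0,"claw": 0.3},
    {"tx": 0.002,"ty": -0.001,"tz": 0.108,"spin": 0,"claw": 0.3},
    {"tx": 0.002,"ty": -0.001,"tz": 0.11,"spin": 0,"claw": 0.3}
  ]
}}

```text
time: 5.17
position: [0.4447, 0.0554, 0.2565]
tool_rot: [-2.791, -1.439, 0.003]
ft_force: [-0.7, 0.4, -1.4]
grip_width: 0.432
```

>>> {"op": "step_arm", "data": {
  "increments": [
    {"tx": 0,"ty": 0,"tz": 0.001,"spin": 0,"claw": 0.3},
    {"tx": 0,"ty": 0,"tz": 0.002,"spin": 0,"claw": 0.3},
    {"tx": 0,"ty": 0,"tz": 0.003,"spin": 0,"claw": 0.3},
    {"tx": 0,"ty": 0,"tz": 0.004,"spin": 0,"claw": 0.3},
    {"tx": 0,"ty": 0,"tz": 0.004,"spin": 0,"claw": 0.3}
  ]
}}

```text
time: 5.58
position: [0.445, 0.0563, 0.2539]
tool_rot: [2.791, 1.441, 0.001]
ft_force: [1.1, -0.7, -0.6]
grip_width: 0.429
```

```bash
python3 go.py bayR .2525 -35.4
```

```text
t 5.58 p [0.445  0.0563 0.2539] jaw -35.4 tilt 0.05 F [ 1.1 -0.7 -0.6] g 0.429 q7 -0.84
bayR [0.4447 0.0555] t [-0.0008  0.0002  0.0014] spin 0.0
```

>>> {"op": "step_arm", "data": {
  "increments": [
    {"tx": 0,"ty": 0,"tz": 0.001,"spin": 0,"claw": 0.3},
    {"tx": 0,"ty": 0,"tz": 0.0015,"spin": 0,"claw": 0.3},
    {"tx": 0,"ty": 0,"tz": 0.0015,"spin": 0,"claw": 0.3},
    {"tx": 0,"ty": 0,"tz": 0.0015,"spin": 0,"claw": 0.5},
    {"tx": 0,"ty": 0,"tz": 0.0015,"spin": 0,"claw": 0.6},
    {"tx": 0,"ty": 0,"tz": 0.0015,"spin": 0,"claw": 0.62},
    {"tx": 0,"ty": 0,"tz": 0.0015,"spin": 0,"claw": 0.62},
    {"tx": 0,"ty": 0,"tz": 0.0015,"spin": 0,"claw": 0.62}
  ]
}}

```text
time: 6.25
position: [0.4448, 0.0563, 0.252]
tool_rot: [-2.791, -1.442, 0.0]
ft_force: [-0.8, 0.9, -0.4]
grip_width: 0.612
```

>>> {"op": "step_arm", "data": {
  "increments": [
    {"tx": 0,"ty": 0,"tz": -0.01,"spin": 0,"claw": 0.62},
    {"tx": 0,"ty": 0,"tz": -0.03,"spin": 0,"claw": 0.62},
    {"tx": 0,"ty": 0,"tz": -0.06,"spin": 0,"claw": 0.62},
    {"tx": 0,"ty": 0,"tz": -0.09,"spin": 0,"claw": 0.62},
    {"tx": 0,"ty": 0,"tz": -0.118,"spin": 0,"claw": 0.85},
    {"tx": 0,"ty": 0,"tz": -0.118,"spin": 0,"claw": 0.85}
  ]
}}

```text
time: 6.75
position: [0.4465, 0.0571, 0.3764]
tool_rot: [2.786, 1.439, 0.014]
ft_force: [1.2, 0.1, -0.4]
grip_width: 0.702
```

```bash
python3 go.py b2 .37 -35.4 b2 .2515 -35.4
```

```text
t 6.75 p [0.4465 0.0571 0.3764] jaw -35.4 tilt 0.59 F [ 1.2  0.1 -0.4] g 0.702 q7 -0.74
b2 [ 0.4678 -0.3171] t [-0.2929  0.2338  0.0068] spin 0.0
b2 [ 0.4678 -0.3171] t [-0.2935  0.2328  0.1253] spin 0.0
```

>>> {"op": "step_arm", "data": {
  "increments": [
    {"tx": -0.293,"ty": 0.233,"tz": 0,"spin": 0,"claw": 0.85},
    {"tx": -0.293,"ty": 0.233,"tz": 0,"spin": 0,"claw": 0.85},
    {"tx": -0.293,"ty": 0.233,"tz": 0,"spin": 0,"claw": 0.85},
    {"tx": -0.293,"ty": 0.233,"tz": 0,"spin": 0,"claw": 0.85},
    {"tx": -0.293,"ty": 0.233,"tz": 0,"spin": 0,"claw": 0.85},
    {"tx": -0.293,"ty": 0.233,"tz": 0,"spin": 0,"claw": 0.85},
    {"tx": -0.293,"ty": 0.233,"tz": 0,"spin": 0,"claw": 0.85},
    {"tx": -0.293,"ty": 0.233,"tz": 0,"spin": 0,"claw": 0.85}
  ]
}}

```text
time: 7.42
position: [0.4626, -0.2785, 0.3706]
tool_rot: [2.791, 1.441, 0.0]
ft_force: [0.4, 0.8, -1.2]
grip_width: 0.848
```

```bash
python3 go.py b2 .37 -35.4
```

```text
t 7.42 p [ 0.4626 -0.2785  0.3706] jaw -35.4 tilt 0.04 F [ 0.4  0.8 -1.2] g 0.848 q7 -0.16
b2 [ 0.4678 -0.3171] t [-0.0285  0.0266  0.0006] spin 0.0
```

>>> {"op": "step_arm", "data": {
  "increments": [
    {"tx": -0.028,"ty": 0.026,"tz": 0,"spin": 0,"claw": 0.85},
    {"tx": -0.028,"ty": 0.026,"tz": 0.01,"spin": 0,"claw": 0.85},
    {"tx": -0.028,"ty": 0.026,"tz": 0.04,"spin": 0,"claw": 0.85},
    {"tx": -0.028,"ty": 0.026,"tz": 0.055,"spin": 0,"claw": 0.85},
    {"tx": -0.028,"ty": 0.026,"tz": 0.055,"spin": 0,"claw": 0.85},
    {"tx": -0.028,"ty": 0.026,"tz": 0.055,"spin": 0,"claw": 0.85},
    {"tx": -0.028,"ty": 0.026,"tz": 0.055,"spin": 0,"claw": 0.85}
  ]
}}

```text
time: 8.0
position: [0.4685, -0.3144, 0.3165]
tool_rot: [2.789, 1.441, 0.002]
ft_force: [-0.0, 0.4, 0.4]
grip_width: 0.844
```

```bash
python3 go.py b2 .2515 -35.4
```

```text
t 8.0 p [ 0.4685 -0.3144  0.3165] jaw -35.3 tilt 0.11 F [-0.   0.4  0.4] g 0.844 q7 -0.13
b2 [ 0.4678 -0.3171] t [-0.0026  0.0009  0.065 ] spin 0.1
```

>>> {"op": "step_arm", "data": {
  "increments": [
    {"tx": -0.002,"ty": 0.001,"tz": 0.02,"spin": 0,"claw": 0.85},
    {"tx": -0.002,"ty": 0.001,"tz": 0.042,"spin": 0,"claw": 0.85},
    {"tx": -0.002,"ty": 0.001,"tz": 0.06,"spin": 0,"claw": 0.85},
    {"tx": -0.002,"ty": 0.001,"tz": 0.065,"spin": 0,"claw": 0.85},
    {"tx": -0.002,"ty": 0.001,"tz": 0.065,"spin": 0,"claw": 0.85},
    {"tx": -0.002,"ty": 0.001,"tz": 0.065,"spin": 0,"claw": 0.85}
  ]
}}

```text
time: 8.5
position: [0.4683, -0.3168, 0.2517]
tool_rot: [2.789, 1.441, 0.002]
ft_force: [-0.8, 0.4, 0.2]
grip_width: 0.851
```

>>> {"op": "step_arm", "data": {
  "increments": [
    {"tx": 0,"ty": 0,"tz": 0,"spin": 0,"claw": 0.3},
    {"tx": 0,"ty": 0,"tz": 0,"spin": 0,"claw": 0.3},
    {"tx": 0,"ty": 0,"tz": 0,"spin": 0,"claw": 0.3},
    {"tx": 0,"ty": 0,"tz": 0,"spin": 0,"claw": 0.3},
    {"tx": 0,"ty": 0,"tz": 0,"spin": 0,"claw": 0.3},
    {"tx": 0,"ty": 0,"tz": 0,"spin": 0,"claw": 0.3},
    {"tx": 0,"ty": 0,"tz": 0,"spin": 0,"claw": 0.3},
    {"tx": 0,"ty": 0,"tz": 0,"spin": 0,"claw": 0.3}
  ],
  "force": 20
}}

```text
time: 9.17
position: [0.4677, -0.3167, 0.2502]
tool_rot: [2.791, 1.441, 0.0]
ft_force: [0.1, 0.7, 0.6]
grip_width: 0.434
```

```bash
python3 go.py bayL .38 -35.4
```

```text
t 9.17 p [ 0.4677 -0.3167  0.2502] jaw -35.4 tilt 0.02 F [0.1 0.7 0.6] g 0.434 q7 -0.14
bayL [0.4331 0.1245] t [ 0.3397 -0.2836 -0.1299] spin 0.0
```

>>> {"op": "step_arm", "data": {
  "increments": [
    {"tx": 0,"ty": 0,"tz": -0.01,"spin": 0,"claw": 0.3},
    {"tx": 0,"ty": 0,"tz": -0.025,"spin": 0,"claw": 0.3},
    {"tx": 0,"ty": 0,"tz": -0.045,"spin": 0,"claw": 0.3},
    {"tx": 0.01,"ty": -0.008,"tz": -0.07,"spin": 0,"claw": 0.3},
    {"tx": 0.025,"ty": -0.021,"tz": -0.095,"spin": 0,"claw": 0.3},
    {"tx": 0.045,"ty": -0.037,"tz": -0.115,"spin": 0,"claw": 0.3},
    {"tx": 0.068,"ty": -0.056,"tz": -0.125,"spin": 0,"claw": 0.3},
    {"tx": 0.092,"ty": -0.076,"tz": -0.13,"spin": 0,"claw": 0.3}
  ]
}}

```text
time: 9.83
position: [0.459, -0.1969, 0.3829]
tool_rot: [2.789, 1.438, 0.003]
ft_force: [-0.4, 0.5, -1.3]
grip_width: 0.432
```

>>> {"op": "step_arm", "data": {
  "increments": [
    {"tx": 0.025,"ty": -0.021,"tz": 0,"spin": 0,"claw": 0.3},
    {"tx": 0.05,"ty": -0.042,"tz": 0,"spin": 0,"claw": 0.3},
    {"tx": 0.075,"ty": -0.063,"tz": 0,"spin": 0,"claw": 0.3},
    {"tx": 0.1,"ty": -0.084,"tz": 0,"spin": 0,"claw": 0.3},
    {"tx": 0.125,"ty": -0.105,"tz": 0,"spin": 0,"claw": 0.3},
    {"tx": 0.15,"ty": -0.126,"tz": 0,"spin": 0,"claw": 0.3},
    {"tx": 0.175,"ty": -0.147,"tz": 0,"spin": 0,"claw": 0.3},
    {"tx": 0.19,"ty": -0.16,"tz": 0,"spin": 0,"claw": 0.3}
  ]
}}

```text
time: 10.5
position: [0.4375, 0.0538, 0.3808]
tool_rot: [2.788, 1.447, 0.001]
ft_force: [0.2, 0.2, -1.5]
grip_width: 0.43
```

```bash
python3 go.py bayL .38 -35.4
```

```text
t 10.5 p [0.4375 0.0538 0.3808] jaw -35.1 tilt 0.03 F [ 0.2  0.2 -1.5] g 0.43 q7 -0.72
bayL [0.4331 0.1245] t [ 0.0553 -0.0443  0.0008] spin 0.3
```

>>> {"op": "step_arm", "data": {
  "increments": [
    {"tx": 0.015,"ty": -0.012,"tz": 0,"spin": 0,"claw": 0.3},
    {"tx": 0.033,"ty": -0.026,"tz": 0,"spin": 0,"claw": 0.3},
    {"tx": 0.047,"ty": -0.038,"tz": 0,"spin": 0,"claw": 0.3},
    {"tx": 0.055,"ty": -0.044,"tz": 0,"spin": 0,"claw": 0.3},
    {"tx": 0.055,"ty": -0.044,"tz": 0,"spin": 0,"claw": 0.3},
    {"tx": 0.055,"ty": -0.044,"tz": 0,"spin": 0,"claw": 0.3},
    {"tx": 0.055,"ty": -0.044,"tz": 0,"spin": 0,"claw": 0.3}
  ]
}}

```text
time: 11.08
position: [0.4346, 0.1189, 0.3801]
tool_rot: [2.792, 1.439, -0.001]
ft_force: [0.9, -0.1, -1.4]
grip_width: 0.432
```

```bash
python3 go.py bayL .2535 -35.4
```

```text
t 11.08 p [0.4346 0.1189 0.3801] jaw -35.5 tilt 0.05 F [ 0.9 -0.1 -1.4] g 0.432 q7 -0.88
bayL [0.4331 0.1245] t [ 0.0038 -0.0045  0.1266] spin -0.1
```

>>> {"op": "step_arm", "data": {
  "increments": [
    {"tx": 0.004,"ty": -0.004,"tz": 0.01,"spin": 0,"claw": 0.3},
    {"tx": 0.004,"ty": -0.004,"tz": 0.03,"spin": 0,"claw": 0.3},
    {"tx": 0.004,"ty": -0.004,"tz": 0.055,"spin": 0,"claw": 0.3},
    {"tx": 0.004,"ty": -0.004,"tz": 0.078,"spin": 0,"claw": 0.3},
    {"tx": 0.004,"ty": -0.004,"tz": 0.098,"spin": 0,"claw": 0.3},
    {"tx": 0.004,"ty": -0.004,"tz": 0.112,"spin": 0,"claw": 0.3},
    {"tx": 0.004,"ty": -0.004,"tz": 0.12,"spin": 0,"claw": 0.3},
    {"tx": 0.004,"ty": -0.004,"tz": 0.122,"spin": 0,"claw": 0.3}
  ]
}}

```text
time: 11.75
position: [0.4327, 0.1251, 0.2562]
tool_rot: [-2.791, -1.44, 0.005]
ft_force: [0.1, -0.7, -1.5]
grip_width: 0.429
```

>>> {"op": "step_arm", "data": {
  "increments": [
    {"tx": 0,"ty": 0,"tz": 0.001,"spin": 0,"claw": 0.3},
    {"tx": 0,"ty": 0,"tz": 0.002,"spin": 0,"claw": 0.3},
    {"tx": 0,"ty": 0,"tz": 0.003,"spin": 0,"claw": 0.3},
    {"tx": 0,"ty": 0,"tz": 0.004,"spin": 0,"claw": 0.3},
    {"tx": 0,"ty": 0,"tz": 0.004,"spin": 0,"claw": 0.3}
  ]
}}

```text
time: 12.17
position: [0.4336, 0.1258, 0.2545]
tool_rot: [2.791, 1.441, 0.001]
ft_force: [1.2, -1.1, -0.7]
grip_width: 0.431
```

```bash
python3 go.py bayL .2515 -35.4
```

```text
t 12.17 p [0.4336 0.1258 0.2545] jaw -35.4 tilt 0.06 F [ 1.2 -1.1 -0.7] g 0.431 q7 -1.01
bayL [0.4331 0.1245] t [-0.0014  0.0003  0.003 ] spin 0.0
```

>>> {"op": "step_arm", "data": {
  "increments": [
    {"tx": 0,"ty": 0,"tz": 0.001,"spin": 0,"claw": 0.3},
    {"tx": 0,"ty": 0,"tz": 0.002,"spin": 0,"claw": 0.3},
    {"tx": 0,"ty": 0,"tz": 0.003,"spin": 0,"claw": 0.3},
    {"tx": 0,"ty": 0,"tz": 0.003,"spin": 0,"claw": 0.3},
    {"tx": 0,"ty": 0,"tz": 0.003,"spin": 0,"claw": 0.5},
    {"tx": 0,"ty": 0,"tz": 0.003,"spin": 0,"claw": 0.62},
    {"tx": 0,"ty": 0,"tz": 0.003,"spin": 0,"claw": 0.62},
    {"tx": 0,"ty": 0,"tz": 0.003,"spin": 0,"claw": 0.62}
  ]
}}

```text
time: 12.83
position: [0.4335, 0.1258, 0.2512]
tool_rot: [2.791, 1.442, 0.0]
ft_force: [-0.2, -0.2, 1.0]
grip_width: 0.599
```

>>> {"op": "step_arm", "data": {
  "increments": [
    {"tx": 0,"ty": 0,"tz": -0.01,"spin": 0,"claw": 0.62},
    {"tx": 0,"ty": 0,"tz": -0.03,"spin": 0,"claw": 0.62},
    {"tx": 0,"ty": 0,"tz": -0.06,"spin": 0,"claw": 0.62},
    {"tx": 0,"ty": 0,"tz": -0.09,"spin": 0,"claw": 0.62},
    {"tx": 0,"ty": 0,"tz": -0.118,"spin": 0,"claw": 0.85},
    {"tx": 0,"ty": 0,"tz": -0.118,"spin": 0,"claw": 0.85}
  ]
}}

```text
time: 13.33
position: [0.4351, 0.127, 0.3753]
tool_rot: [2.787, 1.44, 0.015]
ft_force: [1.5, 1.1, -0.2]
grip_width: 0.702
```

```bash
python3 go.py c2 .36 -35.4 ; python3 go.py c1 .36 -35.4; python3 go.py stL .3 12.6
```

```text
t 13.33 p [0.4351 0.127  0.3753] jaw -35.4 tilt 0.59 F [ 1.5  1.1 -0.2] g 0.702 q7 -0.9
c2 [ 0.4647 -0.1163] t [-0.1813  0.1648  0.0155] spin 0.0
t 13.33 p [0.4351 0.127  0.3753] jaw -35.4 tilt 0.59 F [ 1.5  1.1 -0.2] g 0.702 q7 -0.9
c1 [ 0.5694 -0.1272] t [-0.1297  0.2565  0.0166] spin 0.0
t 13.33 p [0.4351 0.127  0.3753] jaw -35.4 tilt 0.59 F [ 1.5  1.1 -0.2] g 0.702 q7 -0.9
stL [0.5202 0.369 ] t [ 0.2462 -0.0712  0.0763] spin -48.0
```

>>> {"op": "step_arm", "data": {
  "increments": [
    {"tx": -0.13,"ty": 0.256,"tz": 0.016,"spin": -48,"claw": 0.85},
    {"tx": -0.13,"ty": 0.256,"tz": 0.016,"spin": -48,"claw": 0.85},
    {"tx": -0.13,"ty": 0.256,"tz": 0.016,"spin": -48,"claw": 0.85},
    {"tx": -0.13,"ty": 0.256,"tz": 0.016,"spin": -48,"claw": 0.85},
    {"tx": -0.13,"ty": 0.256,"tz": 0.016,"spin": -48,"claw": 0.85},
    {"tx": -0.13,"ty": 0.256,"tz": 0.016,"spin": -48,"claw": 0.85},
    {"tx": -0.13,"ty": 0.256,"tz": 0.016,"spin": -48,"claw": 0.85},
    {"tx": -0.13,"ty": 0.256,"tz": 0.016,"spin": -48,"claw": 0.85}
  ]
}}

```text
time: 14.0
position: [0.5682, -0.138, 0.3518]
tool_rot: [1.972, 2.444, -0.004]
ft_force: [-1.6, -0.8, 0.4]
grip_width: 0.847
```

```bash
python3 go.py c1 .26 12.6;  python3 - <<'E'
from go import *
P=imaging.camera_params("wrist");I=imaging.get_image("wrist")
J=imaging.get_image("top")[150:280,150:440]
cv2.imwrite("pics/f.png",np.vstack([I,cv2.resize(J,(512,216))]))
for n,z in(("c1",.045),("c2",.045),("w",.077)):print(n,proj(P,np.array([*D[n],z])).round(1))
E
```

```text
t 14.0 p [ 0.5682 -0.138   0.3518] jaw 12.2 tilt 0.16 F [-1.6 -0.8  0.4] g 0.847 q7 0.3
c1 [ 0.5694 -0.1272] t [0.0105 0.0035 0.0918] spin -0.4
t 14.0 p [ 0.5682 -0.138   0.3518] jaw 12.2 tilt 0.16 F [-1.6 -0.8  0.4] g 0.847 q7 0.3
c1 [255.9 178.2]
c2 [135.  139.3]
w [207.7 374.5]
```

View pics/f.png

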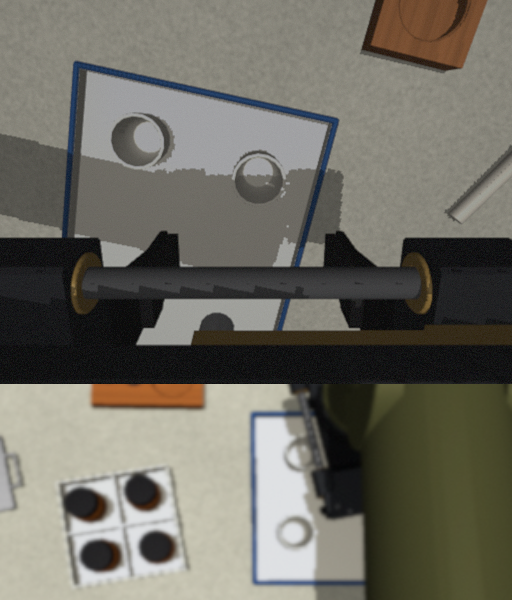

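Top view: all four bottles stand in the rack. The crucibles are within 3–4 px of prediction in the wrist view (259,177).

>>> {"op": "step_arm", "data": {
  "increments": [
    {"tx": 0.0105,"ty": 0.004,"tz": 0.0,"spin": 0,"claw": 0.9},
    {"tx": 0.0105,"ty": 0.004,"tz": 0.03,"spin": 0,"claw": 0.9},
    {"tx": 0.0105,"ty": 0.004,"tz": 0.065,"spin": 0,"claw": 0.9},
    {"tx": 0.0105,"ty": 0.004,"tz": 0.085,"spin": 0,"claw": 0.9},
    {"tx": 0.0105,"ty": 0.004,"tz": 0.09,"spin": 0,"claw": 0.9},
    {"tx": 0.0105,"ty": 0.004,"tz": 0.09,"spin": 0,"claw": 0.9},
    {"tx": 0.0105,"ty": 0.004,"tz": 0.09,"spin": 0,"claw": 0.9}
  ]
}}

```text
time: 14.68
position: [0.569, -0.1156, 0.2646]
tool_rot: [1.96, 2.453, 0.002]
ft_force: [-0.1, -0.4, -0.2]
grip_width: 0.9
```

```bash
python3 go.py c1 .1965 12.6
```

```text
t 14.68 p [ 0.569  -0.1156  0.2646] jaw 12.7 tilt 0.11 F [-0.1 -0.4 -0.2] g 0.9 q7 0.23
c1 [ 0.5694 -0.1272] t [-0.0113 -0.0023  0.0681] spin 0.1
```

>>> {"op": "step_arm", "data": {
  "increments": [
    {"tx": -0.0115,"ty": -0.002,"tz": 0.0,"spin": 0,"claw": 0.9},
    {"tx": -0.0115,"ty": -0.002,"tz": 0.0,"spin": 0,"claw": 0.9},
    {"tx": -0.0115,"ty": -0.002,"tz": 0.015,"spin": 0,"claw": 0.9},
    {"tx": -0.0115,"ty": -0.002,"tz": 0.04,"spin": 0,"claw": 0.9},
    {"tx": -0.0115,"ty": -0.002,"tz": 0.06,"spin": 0,"claw": 0.9},
    {"tx": -0.0115,"ty": -0.002,"tz": 0.068,"spin": 0,"claw": 0.9},
    {"tx": -0.0115,"ty": -0.002,"tz": 0.068,"spin": 0,"claw": 0.9},
    {"tx": -0.0115,"ty": -0.002,"tz": 0.068,"spin": 0,"claw": 0.9}
  ]
}}

```text
time: 15.35
position: [0.5695, -0.1293, 0.196]
tool_rot: [1.964, 2.451, 0.001]
ft_force: [1.1, 0.3, -0.6]
grip_width: 0.897
```

>>> {"op": "step_arm", "data": {
  "increments": [
    {"tx": 0,"ty": 0,"tz": 0,"spin": 0,"claw": 0.4},
    {"tx": 0,"ty": 0,"tz": 0,"spin": 0,"claw": 0.4},
    {"tx": 0,"ty": 0,"tz": 0,"spin": 0,"claw": 0.4},
    {"tx": 0,"ty": 0,"tz": 0,"spin": 0,"claw": 0.4},
    {"tx": 0,"ty": 0,"tz": 0,"spin": 0,"claw": 0.4},
    {"tx": 0,"ty": 0,"tz": 0,"spin": 0,"claw": 0.4},
    {"tx": 0,"ty": 0,"tz": 0,"spin": 0,"claw": 0.4}
  ],
  "force": 15
}}

```text
time: 15.93
position: [0.5694, -0.1289, 0.1955]
tool_rot: [1.963, 2.452, 0.001]
ft_force: [0.6, -0.1, 1.7]
grip_width: 0.513
```

```bash
python3 go.py stL .35 12.6
```

```text
t 15.93 p [ 0.5694 -0.1289  0.1955] jaw 12.6 tilt 0.05 F [ 0.6 -0.1  1.7] g 0.513 q7 0.21
stL [0.5202 0.369 ] t [ 0.4965  0.0611 -0.1547] spin 0.0
```

>>> {"op": "step_arm", "data": {
  "increments": [
    {"tx": 0,"ty": 0,"tz": -0.01,"spin": 0,"claw": 0.4},
    {"tx": 0,"ty": 0,"tz": -0.025,"spin": 0,"claw": 0.4},
    {"tx": 0,"ty": 0,"tz": -0.05,"spin": 0,"claw": 0.4},
    {"tx": 0.01,"ty": 0.001,"tz": -0.08,"spin": 0,"claw": 0.4},
    {"tx": 0.03,"ty": 0.004,"tz": -0.11,"spin": 0,"claw": 0.4},
    {"tx": 0.055,"ty": 0.007,"tz": -0.135,"spin": 0,"claw": 0.4},
    {"tx": 0.085,"ty": 0.01,"tz": -0.15,"spin": 0,"claw": 0.4},
    {"tx": 0.118,"ty": 0.014,"tz": -0.155,"spin": 0,"claw": 0.4}
  ]
}}

```text
time: 16.6
position: [0.5575, -0.0103, 0.3541]
tool_rot: [1.963, 2.446, 0.003]
ft_force: [1.3, 1.1, -0.6]
grip_width: 0.511
```

>>> {"op": "step_arm", "data": {
  "increments": [
    {"tx": 0.035,"ty": 0.004,"tz": 0,"spin": 0,"claw": 0.4},
    {"tx": 0.07,"ty": 0.009,"tz": 0,"spin": 0,"claw": 0.4},
    {"tx": 0.105,"ty": 0.013,"tz": 0,"spin": 0,"claw": 0.4},
    {"tx": 0.14,"ty": 0.017,"tz": 0,"spin": 0,"claw": 0.4},
    {"tx": 0.175,"ty": 0.022,"tz": 0,"spin": 0,"claw": 0.4},
    {"tx": 0.21,"ty": 0.026,"tz": 0,"spin": 0,"claw": 0.4},
    {"tx": 0.24,"ty": 0.03,"tz": 0,"spin": 0,"claw": 0.4},
    {"tx": 0.26,"ty": 0.032,"tz": 0,"spin": 0,"claw": 0.4}
  ]
}}

```text
time: 17.27
position: [0.5298, 0.2538, 0.3509]
tool_rot: [-1.958, -2.455, -0.002]
ft_force: [-0.2, 0.7, -0.5]
grip_width: 0.511
```

```bash
python3 go.py stL .35 12.6
```

```text
t 17.27 p [0.5298 0.2538 0.3509] jaw 12.9 tilt 0.09 F [-0.2  0.7 -0.5] g 0.511 q7 -0.43
stL [0.5202 0.369 ] t [0.1145 0.0163 0.0011] spin 0.3
```

>>> {"op": "step_arm", "data": {
  "increments": [
    {"tx": 0.03,"ty": 0.004,"tz": 0,"spin": 0,"claw": 0.4},
    {"tx": 0.06,"ty": 0.008,"tz": 0,"spin": 0,"claw": 0.4},
    {"tx": 0.088,"ty": 0.012,"tz": 0,"spin": 0,"claw": 0.4},
    {"tx": 0.107,"ty": 0.015,"tz": 0.01,"spin": 0,"claw": 0.4},
    {"tx": 0.114,"ty": 0.016,"tz": 0.03,"spin": 0,"claw": 0.4},
    {"tx": 0.114,"ty": 0.016,"tz": 0.06,"spin": 0,"claw": 0.4},
    {"tx": 0.114,"ty": 0.016,"tz": 0.08,"spin": 0,"claw": 0.4},
    {"tx": 0.114,"ty": 0.016,"tz": 0.085,"spin": 0,"claw": 0.4}
  ]
}}

```text
time: 17.93
position: [0.5208, 0.3636, 0.2614]
tool_rot: [-1.962, -2.451, 0.011]
ft_force: [0.5, -0.6, -2.1]
grip_width: 0.513
```

```bash
python3 go.py stL .1945 12.6
```

```text
t 17.93 p [0.5208 0.3636 0.2614] jaw 12.7 tilt 0.4 F [ 0.5 -0.6 -2.1] g 0.513 q7 -0.69
stL [0.5202 0.369 ] t [0.0056 0.001  0.0668] spin 0.1
```

>>> {"op": "step_arm", "data": {
  "increments": [
    {"tx": 0.003,"ty": 0.001,"tz": 0.01,"spin": 0,"claw": 0.4},
    {"tx": 0.005,"ty": 0.001,"tz": 0.025,"spin": 0,"claw": 0.4},
    {"tx": 0.005,"ty": 0.001,"tz": 0.04,"spin": 0,"claw": 0.4},
    {"tx": 0.005,"ty": 0.001,"tz": 0.052,"spin": 0,"claw": 0.4},
    {"tx": 0.005,"ty": 0.001,"tz": 0.058,"spin": 0,"claw": 0.4},
    {"tx": 0.005,"ty": 0.001,"tz": 0.06,"spin": 0,"claw": 0.4},
    {"tx": 0.005,"ty": 0.001,"tz": 0.061,"spin": 0,"claw": 0.4},
    {"tx": 0.005,"ty": 0.001,"tz": 0.061,"spin": 0,"claw": 0.4}
  ]
}}

```text
time: 18.6
position: [0.5221, 0.3699, 0.2044]
tool_rot: [1.964, 2.452, 0.001]
ft_force: [-0.2, 0.2, 0.4]
grip_width: 0.508
```

```bash
python3 go.py stL .1945 12.6
```

```text
t 18.6 p [0.5221 0.3699 0.2044] jaw 12.6 tilt 0.03 F [-0.2  0.2  0.4] g 0.508 q7 -0.73
stL [0.5202 0.369 ] t [-0.0005 -0.0021  0.0099] spin 0.0
```

>>> {"op": "step_arm", "data": {
  "increments": [
    {"tx": 0,"ty": -0.002,"tz": 0.004,"spin": 0,"claw": 0.4},
    {"tx": 0,"ty": -0.002,"tz": 0.007,"spin": 0,"claw": 0.4},
    {"tx": 0,"ty": -0.002,"tz": 0.0085,"spin": 0,"claw": 0.4},
    {"tx": 0,"ty": -0.002,"tz": 0.0085,"spin": 0,"claw": 0.4},
    {"tx": 0,"ty": -0.002,"tz": 0.0085,"spin": 0,"claw": 0.4}
  ]
}}

```text
time: 19.02
position: [0.52, 0.3693, 0.1956]
tool_rot: [1.964, 2.452, -0.0]
ft_force: [-0.5, 0.2, -0.3]
grip_width: 0.51
```

>>> {"op": "step_arm", "data": {
  "increments": [
    {"tx": 0,"ty": 0,"tz": 0.001,"spin": 0,"claw": 0.4},
    {"tx": 0,"ty": 0,"tz": 0.001,"spin": 0,"claw": 0.4},
    {"tx": 0,"ty": 0,"tz": 0.001,"spin": 0,"claw": 0.4}
  ]
}}

```text
time: 19.27
position: [0.52, 0.3694, 0.1946]
tool_rot: [1.964, 2.452, 0.0]
ft_force: [0.9, 1.0, -0.9]
grip_width: 0.51
```

Setting down: one more 0.7 mm, then open part way.

>>> {"op": "step_arm", "data": {
  "increments": [
    {"tx": 0,"ty": 0,"tz": 0.0007,"spin": 0,"claw": 0.4},
    {"tx": 0,"ty": 0,"tz": 0.0007,"spin": 0,"claw": 0.4},
    {"tx": 0,"ty": 0,"tz": 0.0007,"spin": 0,"claw": 0.55},
    {"tx": 0,"ty": 0,"tz": 0.0007,"spin": 0,"claw": 0.65},
    {"tx": 0,"ty": 0,"tz": 0.0007,"spin": 0,"claw": 0.7},
    {"tx": 0,"ty": 0,"tz": 0.0007,"spin": 0,"claw": 0.72},
    {"tx": 0,"ty": 0,"tz": 0.0007,"spin": 0,"claw": 0.72}
  ]
}}

```text
time: 19.85
position: [0.52, 0.3693, 0.1937]
tool_rot: [-1.964, -2.452, 0.0]
ft_force: [0.2, -0.9, 0.0]
grip_width: 0.698
```

>>> {"op": "step_arm", "data": {
  "increments": [
    {"tx": 0,"ty": 0,"tz": -0.01,"spin": 0,"claw": 0.72},
    {"tx": 0,"ty": 0,"tz": -0.03,"spin": 0,"claw": 0.72},
    {"tx": 0,"ty": 0,"tz": -0.06,"spin": 0,"claw": 0.72},
    {"tx": 0,"ty": 0,"tz": -0.1,"spin": 0,"claw": 0.72},
    {"tx": 0,"ty": 0,"tz": -0.135,"spin": 0,"claw": 0.9},
    {"tx": 0,"ty": 0,"tz": -0.155,"spin": 0,"claw": 0.9},
    {"tx": 0,"ty": 0,"tz": -0.155,"spin": 0,"claw": 0.9}
  ]
}}

```text
time: 20.43
position: [0.5206, 0.371, 0.3558]
tool_rot: [1.961, 2.45, 0.015]
ft_force: [0.3, 1.0, 0.4]
grip_width: 0.856
```

```bash
python3 go.py c2 .35 12.6
```

```text
t 20.43 p [0.5206 0.371  0.3558] jaw 12.6 tilt 0.58 F [0.3 1.  0.4] g 0.856 q7 -0.66
c2 [ 0.4647 -0.1163] t [-0.4633 -0.1612  0.0026] spin 0.0
```

>>> {"op": "step_arm", "data": {
  "increments": [
    {"tx": -0.3,"ty": -0.104,"tz": 0,"spin": 0,"claw": 0.9},
    {"tx": -0.3,"ty": -0.104,"tz": 0,"spin": 0,"claw": 0.9},
    {"tx": -0.3,"ty": -0.104,"tz": 0,"spin": 0,"claw": 0.9},
    {"tx": -0.3,"ty": -0.104,"tz": 0,"spin": 0,"claw": 0.9},
    {"tx": -0.3,"ty": -0.104,"tz": 0,"spin": 0,"claw": 0.9},
    {"tx": -0.3,"ty": -0.104,"tz": 0,"spin": 0,"claw": 0.9},
    {"tx": -0.3,"ty": -0.104,"tz": 0,"spin": 0,"claw": 0.9},
    {"tx": -0.3,"ty": -0.104,"tz": 0,"spin": 0,"claw": 0.9}
  ]
}}

```text
time: 21.1
position: [0.4831, 0.0493, 0.3486]
tool_rot: [1.968, 2.447, -0.004]
ft_force: [0.5, -0.4, 0.1]
grip_width: 0.9
```

>>> {"op": "step_arm", "data": {
  "increments": [
    {"tx": -0.158,"ty": -0.056,"tz": 0.0,"spin": 0,"claw": 0.9},
    {"tx": -0.158,"ty": -0.056,"tz": 0.0,"spin": 0,"claw": 0.9},
    {"tx": -0.158,"ty": -0.056,"tz": 0.0,"spin": 0,"claw": 0.9},
    {"tx": -0.158,"ty": -0.056,"tz": 0.0,"spin": 0,"claw": 0.9},
    {"tx": -0.158,"ty": -0.056,"tz": 0.04,"spin": 0,"claw": 0.9},
    {"tx": -0.158,"ty": -0.056,"tz": 0.08,"spin": 0,"claw": 0.9},
    {"tx": -0.158,"ty": -0.056,"tz": 0.08,"spin": 0,"claw": 0.9},
    {"tx": -0.158,"ty": -0.056,"tz": 0.08,"spin": 0,"claw": 0.9}
  ]
}}

```text
time: 21.77
position: [0.4629, -0.1121, 0.2675]
tool_rot: [-1.96, -2.449, 0.002]
ft_force: [0.8, 0.2, 1.2]
grip_width: 0.899
```

```bash
python3 go.py c2 .196 12.6
```

```text
t 21.77 p [ 0.4629 -0.1121  0.2675] jaw 12.7 tilt 0.3 F [0.8 0.2 1.2] g 0.899 q7 0.36
c2 [ 0.4647 -0.1163] t [-0.0047  0.0012  0.0715] spin 0.1
```

>>> {"op": "step_arm", "data": {
  "increments": [
    {"tx": -0.0045,"ty": 0.001,"tz": 0.0,"spin": 0,"claw": 0.9},
    {"tx": -0.0045,"ty": 0.001,"tz": 0.005,"spin": 0,"claw": 0.9},
    {"tx": -0.0045,"ty": 0.001,"tz": 0.02,"spin": 0,"claw": 0.9},
    {"tx": -0.0045,"ty": 0.001,"tz": 0.045,"spin": 0,"claw": 0.9},
    {"tx": -0.0045,"ty": 0.001,"tz": 0.06,"spin": 0,"claw": 0.9},
    {"tx": -0.0045,"ty": 0.001,"tz": 0.067,"spin": 0,"claw": 0.9},
    {"tx": -0.0045,"ty": 0.001,"tz": 0.067,"spin": 0,"claw": 0.9},
    {"tx": -0.0045,"ty": 0.001,"tz": 0.067,"spin": 0,"claw": 0.9}
  ]
}}

```text
time: 22.43
position: [0.4667, -0.1166, 0.2031]
tool_rot: [1.962, 2.451, 0.001]
ft_force: [0.4, 0.6, 0.3]
grip_width: 0.903
```

```bash
python3 go.py c2 .196 12.6
```

```text
t 22.43 p [ 0.4667 -0.1166  0.2031] jaw 12.7 tilt 0.11 F [0.4 0.6 0.3] g 0.903 q7 0.31
c2 [ 0.4647 -0.1163] t [ 0.0008 -0.0019  0.0071] spin 0.1
```

>>> {"op": "step_arm", "data": {
  "increments": [
    {"tx": 0.001,"ty": -0.002,"tz": 0.004,"spin": 0,"claw": 0.9},
    {"tx": 0.001,"ty": -0.002,"tz": 0.007,"spin": 0,"claw": 0.9},
    {"tx": 0.001,"ty": -0.002,"tz": 0.007,"spin": 0,"claw": 0.9},
    {"tx": 0.001,"ty": -0.002,"tz": 0.007,"spin": 0,"claw": 0.9}
  ]
}}

```text
time: 22.77
position: [0.4638, -0.1162, 0.1952]
tool_rot: [1.963, 2.452, -0.0]
ft_force: [-0.0, 0.2, 0.3]
grip_width: 0.898
```

>>> {"op": "step_arm", "data": {
  "increments": [
    {"tx": 0,"ty": 0,"tz": 0,"spin": 0,"claw": 0.4},
    {"tx": 0,"ty": 0,"tz": 0,"spin": 0,"claw": 0.4},
    {"tx": 0,"ty": 0,"tz": 0,"spin": 0,"claw": 0.4},
    {"tx": 0,"ty": 0,"tz": 0,"spin": 0,"claw": 0.4},
    {"tx": 0,"ty": 0,"tz": 0,"spin": 0,"claw": 0.4},
    {"tx": 0,"ty": 0,"tz": 0,"spin": 0,"claw": 0.4},
    {"tx": 0,"ty": 0,"tz": 0,"spin": 0,"claw": 0.4}
  ],
  "force": 15
}}

```text
time: 23.35
position: [0.4639, -0.1162, 0.195]
tool_rot: [1.963, 2.452, 0.0]
ft_force: [0.3, -1.0, 0.7]
grip_width: 0.521
```

```bash
python3 go.py stR .35 12.6
```

```text
t 23.35 p [ 0.4639 -0.1162  0.195 ] jaw 12.6 tilt 0.02 F [ 0.3 -1.   0.7] g 0.521 q7 0.3
stR [0.5364 0.2968] t [ 0.3871  0.1611 -0.155 ] spin 0.0
```

>>> {"op": "step_arm", "data": {
  "increments": [
    {"tx": 0,"ty": 0,"tz": -0.01,"spin": 0,"claw": 0.4},
    {"tx": 0,"ty": 0,"tz": -0.025,"spin": 0,"claw": 0.4},
    {"tx": 0,"ty": 0,"tz": -0.05,"spin": 0,"claw": 0.4},
    {"tx": 0.008,"ty": 0.003,"tz": -0.08,"spin": 0,"claw": 0.4},
    {"tx": 0.022,"ty": 0.009,"tz": -0.11,"spin": 0,"claw": 0.4},
    {"tx": 0.045,"ty": 0.019,"tz": -0.135,"spin": 0,"claw": 0.4},
    {"tx": 0.07,"ty": 0.029,"tz": -0.15,"spin": 0,"claw": 0.4},
    {"tx": 0.1,"ty": 0.042,"tz": -0.155,"spin": 0,"claw": 0.4}
  ]
}}

```text
time: 24.02
position: [0.4835, -0.0092, 0.3538]
tool_rot: [1.963, 2.445, 0.002]
ft_force: [0.9, 0.2, -1.0]
grip_width: 0.526
```

>>> {"op": "step_arm", "data": {
  "increments": [
    {"tx": 0.032,"ty": 0.013,"tz": 0,"spin": 0,"claw": 0.4},
    {"tx": 0.064,"ty": 0.027,"tz": 0,"spin": 0,"claw": 0.4},
    {"tx": 0.096,"ty": 0.04,"tz": 0,"spin": 0,"claw": 0.4},
    {"tx": 0.128,"ty": 0.053,"tz": 0,"spin": 0,"claw": 0.4},
    {"tx": 0.16,"ty": 0.067,"tz": 0,"spin": 0,"claw": 0.4},
    {"tx": 0.19,"ty": 0.079,"tz": 0,"spin": 0,"claw": 0.4},
    {"tx": 0.21,"ty": 0.087,"tz": 0,"spin": 0,"claw": 0.4},
    {"tx": 0.225,"ty": 0.094,"tz": 0,"spin": 0,"claw": 0.4}
  ]
}}

```text
time: 24.68
position: [0.5247, 0.2337, 0.3506]
tool_rot: [-1.959, -2.455, -0.001]
ft_force: [0.5, -0.3, -0.4]
grip_width: 0.52
```

```bash
python3 go.py stR .35 12.6
```

```text
t 24.68 p [0.5247 0.2337 0.3506] jaw 12.8 tilt 0.07 F [ 0.5 -0.3 -0.4] g 0.52 q7 -0.4
stR [0.5364 0.2968] t [0.059  0.0253 0.0007] spin 0.2
```

>>> {"op": "step_arm", "data": {
  "increments": [
    {"tx": 0.02,"ty": 0.009,"tz": 0,"spin": 0,"claw": 0.4},
    {"tx": 0.04,"ty": 0.017,"tz": 0,"spin": 0,"claw": 0.4},
    {"tx": 0.054,"ty": 0.023,"tz": 0,"spin": 0,"claw": 0.4},
    {"tx": 0.058,"ty": 0.025,"tz": 0.01,"spin": 0,"claw": 0.4},
    {"tx": 0.058,"ty": 0.025,"tz": 0.03,"spin": 0,"claw": 0.4},
    {"tx": 0.058,"ty": 0.025,"tz": 0.06,"spin": 0,"claw": 0.4},
    {"tx": 0.058,"ty": 0.025,"tz": 0.08,"spin": 0,"claw": 0.4},
    {"tx": 0.058,"ty": 0.025,"tz": 0.085,"spin": 0,"claw": 0.4}
  ]
}}

```text
time: 25.35
position: [0.5359, 0.2905, 0.2606]
tool_rot: [-1.963, -2.45, 0.011]
ft_force: [-0.9, -0.5, -1.1]
grip_width: 0.524
```

>>> {"op": "step_arm", "data": {
  "increments": [
    {"tx": 0,"ty": 0,"tz": 0.01,"spin": 0,"claw": 0.4},
    {"tx": 0,"ty": 0,"tz": 0.025,"spin": 0,"claw": 0.4},
    {"tx": 0,"ty": 0,"tz": 0.04,"spin": 0,"claw": 0.4},
    {"tx": 0,"ty": 0,"tz": 0.05,"spin": 0,"claw": 0.4},
    {"tx": 0,"ty": 0,"tz": 0.055,"spin": 0,"claw": 0.4},
    {"tx": 0,"ty": 0,"tz": 0.057,"spin": 0,"claw": 0.4},
    {"tx": 0,"ty": 0,"tz": 0.057,"spin": 0,"claw": 0.4},
    {"tx": 0,"ty": 0,"tz": 0.057,"spin": 0,"claw": 0.4}
  ]
}}

```text
time: 26.02
position: [0.5374, 0.2931, 0.2084]
tool_rot: [1.963, 2.452, 0.001]
ft_force: [-0.3, 1.0, -0.1]
grip_width: 0.528
```

```bash
python3 go.py stR .194 12.6
python3 - <<'E'
from h import *
cv2.imwrite("pics/g.png",cv2.resize(imaging.get_image("scene")[200:340,300:450],None,fx=3,fy=3,interpolation=cv2.INTER_CUBIC))
E
```

```text
t 26.02 p [0.5374 0.2931 0.2084] jaw 12.6 tilt 0.05 F [-0.3  1.  -0.1] g 0.528 q7 -0.6
stR [0.5364 0.2968] t [ 0.0038 -0.0002  0.0144] spin 0.0
```

View pics/g.png

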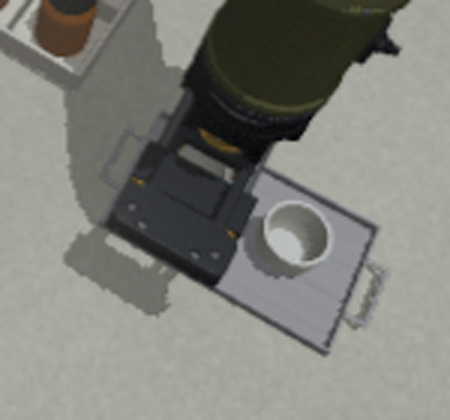

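The first crucible stands upright in the steel tray at crop (298,235). Lowering the second.

>>> {"op": "step_arm", "data": {
  "increments": [
    {"tx": 0.003,"ty": 0,"tz": 0.004,"spin": 0,"claw": 0.4},
    {"tx": 0.003,"ty": 0,"tz": 0.009,"spin": 0,"claw": 0.4},
    {"tx": 0.003,"ty": 0,"tz": 0.012,"spin": 0,"claw": 0.4},
    {"tx": 0.003,"ty": 0,"tz": 0.0125,"spin": 0,"claw": 0.4},
    {"tx": 0.003,"ty": 0,"tz": 0.0125,"spin": 0,"claw": 0.4},
    {"tx": 0.003,"ty": 0,"tz": 0.0125,"spin": 0,"claw": 0.4}
  ]
}}

```text
time: 26.57
position: [0.5365, 0.2957, 0.1953]
tool_rot: [-1.964, -2.452, 0.0]
ft_force: [-1.1, -0.4, -0.8]
grip_width: 0.524
```

```bash
python3 go.py stR .194 12.6
```

```text
t 26.57 p [0.5365 0.2957 0.1953] jaw 12.6 tilt 0.01 F [-1.1 -0.4 -0.8] g 0.524 q7 -0.62
stR [0.5364 0.2968] t [0.0011 0.0001 0.0013] spin 0.0
```

>>> {"op": "step_arm", "data": {
  "increments": [
    {"tx": 0,"ty": 0,"tz": 0.001,"spin": 0,"claw": 0.4},
    {"tx": 0,"ty": 0,"tz": 0.0014,"spin": 0,"claw": 0.4},
    {"tx": 0,"ty": 0,"tz": 0.0014,"spin": 0,"claw": 0.4},
    {"tx": 0,"ty": 0,"tz": 0.0014,"spin": 0,"claw": 0.55},
    {"tx": 0,"ty": 0,"tz": 0.0014,"spin": 0,"claw": 0.65},
    {"tx": 0,"ty": 0,"tz": 0.0014,"spin": 0,"claw": 0.72},
    {"tx": 0,"ty": 0,"tz": 0.0014,"spin": 0,"claw": 0.72},
    {"tx": 0,"ty": 0,"tz": 0.0014,"spin": 0,"claw": 0.72}
  ]
}}

```text
time: 27.23
position: [0.5365, 0.2957, 0.194]
tool_rot: [1.964, 2.452, -0.0]
ft_force: [0.3, 0.4, -0.1]
grip_width: 0.701
```

>>> {"op": "step_arm", "data": {
  "increments": [
    {"tx": 0,"ty": 0,"tz": -0.01,"spin": 0,"claw": 0.72},
    {"tx": 0,"ty": 0,"tz": -0.03,"spin": 0,"claw": 0.72},
    {"tx": 0,"ty": 0,"tz": -0.06,"spin": 0,"claw": 0.72},
    {"tx": 0,"ty": 0,"tz": -0.1,"spin": 0,"claw": 0.72},
    {"tx": 0,"ty": 0,"tz": -0.135,"spin": 0,"claw": 0.85},
    {"tx": 0,"ty": 0,"tz": -0.155,"spin": 0,"claw": 0.85},
    {"tx": 0,"ty": 0,"tz": -0.155,"spin": 0,"claw": 0.85}
  ]
}}

```text
time: 27.82
position: [0.5373, 0.2973, 0.3557]
tool_rot: [1.96, 2.449, 0.014]
ft_force: [0.6, 1.5, 0.7]
grip_width: 0.828
```

```bash
python3 go.py w .35 0
```

```text
t 27.82 p [0.5373 0.2973 0.3557] jaw 12.6 tilt 0.58 F [0.6 1.5 0.7] g 0.828 q7 -0.53
w [ 0.564  -0.3055] t [-0.594  -0.106   0.0035] spin 12.6
```

>>> {"op": "step_arm", "data": {
  "increments": [
    {"tx": -0.3,"ty": -0.054,"tz": 0,"spin": 0,"claw": 0.85},
    {"tx": -0.3,"ty": -0.054,"tz": 0,"spin": 0,"claw": 0.85},
    {"tx": -0.3,"ty": -0.054,"tz": 0,"spin": 0,"claw": 0.85},
    {"tx": -0.3,"ty": -0.054,"tz": 0,"spin": 0,"claw": 0.85},
    {"tx": -0.3,"ty": -0.054,"tz": 0,"spin": 0,"claw": 0.85},
    {"tx": -0.3,"ty": -0.054,"tz": 0,"spin": 0,"claw": 0.85},
    {"tx": -0.3,"ty": -0.054,"tz": 0,"spin": 0,"claw": 0.85},
    {"tx": -0.3,"ty": -0.054,"tz": 0,"spin": 0,"claw": 0.85}
  ]
}}

```text
time: 28.48
position: [0.549, -0.0169, 0.3485]
tool_rot: [1.974, 2.442, -0.006]
ft_force: [-0.1, 0.4, -0.3]
grip_width: 0.847
```

>>> {"op": "step_arm", "data": {
  "increments": [
    {"tx": -0.29,"ty": -0.052,"tz": 0,"spin": 12.6,"claw": 0.85},
    {"tx": -0.29,"ty": -0.052,"tz": 0,"spin": 12.6,"claw": 0.85},
    {"tx": -0.29,"ty": -0.052,"tz": 0,"spin": 12.6,"claw": 0.85},
    {"tx": -0.29,"ty": -0.052,"tz": 0,"spin": 12.6,"claw": 0.85},
    {"tx": -0.29,"ty": -0.052,"tz": 0,"spin": 12.6,"claw": 0.85},
    {"tx": -0.29,"ty": -0.052,"tz": 0,"spin": 12.6,"claw": 0.85},
    {"tx": -0.29,"ty": -0.052,"tz": 0,"spin": 12.6,"claw": 0.85},
    {"tx": -0.29,"ty": -0.052,"tz": 0,"spin": 12.6,"claw": 0.85}
  ]
}}

```text
time: 29.15
position: [0.5592, -0.3136, 0.3479]
tool_rot: [2.233, 2.207, -0.008]
ft_force: [-1.0, -2.2, 0.6]
grip_width: 0.848
```

```bash
python3 go.py w .31 0
```

```text
t 29.15 p [ 0.5592 -0.3136  0.3479] jaw -0.7 tilt 0.32 F [-1.  -2.2  0.6] g 0.848 q7 0.33
w [ 0.564  -0.3055] t [0.0084 0.0047 0.0378] spin -0.7
```

>>> {"op": "step_arm", "data": {
  "increments": [
    {"tx": 0.0105,"ty": 0.0045,"tz": 0,"spin": 0,"claw": 0.85},
    {"tx": 0.0105,"ty": 0.0045,"tz": 0.02,"spin": 0,"claw": 0.85},
    {"tx": 0.0105,"ty": 0.0045,"tz": 0.05,"spin": 0,"claw": 0.85},
    {"tx": 0.0105,"ty": 0.0045,"tz": 0.055,"spin": 0,"claw": 0.85},
    {"tx": 0.0105,"ty": 0.0045,"tz": 0.055,"spin": 0,"claw": 0.85},
    {"tx": 0.0105,"ty": 0.0045,"tz": 0.055,"spin": 0,"claw": 0.85},
    {"tx": 0.0105,"ty": 0.0045,"tz": 0.055,"spin": 0,"claw": 0.85}
  ]
}}

```text
time: 29.73
position: [0.5672, -0.2925, 0.2958]
tool_rot: [2.219, 2.221, 0.001]
ft_force: [-0.1, 0.1, 0.2]
grip_width: 0.852
```

```bash
python3 go.py w .2065 0
```

```text
t 29.73 p [ 0.5672 -0.2925  0.2958] jaw 0.0 tilt 0.14 F [-0.1  0.1  0.2] g 0.852 q7 0.3
w [ 0.564  -0.3055] t [-0.0129 -0.0034  0.0893] spin 0.0
```

>>> {"op": "step_arm", "data": {
  "increments": [
    {"tx": -0.013,"ty": -0.003,"tz": 0,"spin": 0,"claw": 0.85},
    {"tx": -0.013,"ty": -0.003,"tz": 0.0,"spin": 0,"claw": 0.85},
    {"tx": -0.013,"ty": -0.003,"tz": 0.005,"spin": 0,"claw": 0.85},
    {"tx": -0.013,"ty": -0.003,"tz": 0.01,"spin": 0,"claw": 0.85},
    {"tx": -0.013,"ty": -0.003,"tz": 0.01,"spin": 0,"claw": 0.85}
  ]
}}

```text
time: 30.15
position: [0.5631, -0.3055, 0.2827]
tool_rot: [-2.22, -2.22, 0.001]
ft_force: [0.9, 0.6, -0.3]
grip_width: 0.851
```

```bash
python3 go.py w .2065 0
```

```text
t 30.15 p [ 0.5631 -0.3055  0.2827] jaw 0.0 tilt 0.12 F [ 0.9  0.6 -0.3] g 0.851 q7 0.31
w [ 0.564  -0.3055] t [-0.0001  0.0011  0.0762] spin 0.0
```

>>> {"op": "step_arm", "data": {
  "increments": [
    {"tx": 0,"ty": 0.001,"tz": 0.02,"spin": 0,"claw": 0.85},
    {"tx": 0,"ty": 0.001,"tz": 0.045,"spin": 0,"claw": 0.85},
    {"tx": 0,"ty": 0.001,"tz": 0.065,"spin": 0,"claw": 0.85},
    {"tx": 0,"ty": 0.001,"tz": 0.074,"spin": 0,"claw": 0.85},
    {"tx": 0,"ty": 0.001,"tz": 0.075,"spin": 0,"claw": 0.85},
    {"tx": 0,"ty": 0.001,"tz": 0.075,"spin": 0,"claw": 0.85},
    {"tx": 0,"ty": 0.001,"tz": 0.075,"spin": 0,"claw": 0.85}
  ]
}}

```text
time: 30.73
position: [0.5652, -0.3058, 0.2103]
tool_rot: [2.219, 2.221, 0.001]
ft_force: [0.3, -0.8, 0.2]
grip_width: 0.847
```

>>> {"op": "step_arm", "data": {
  "increments": [
    {"tx": 0,"ty": 0,"tz": 0,"spin": 0,"claw": 0.3},
    {"tx": 0,"ty": 0,"tz": 0,"spin": 0,"claw": 0.3},
    {"tx": 0,"ty": 0,"tz": 0,"spin": 0,"claw": 0.3},
    {"tx": 0,"ty": 0,"tz": 0,"spin": 0,"claw": 0.3},
    {"tx": 0,"ty": 0,"tz": 0,"spin": 0,"claw": 0.3},
    {"tx": 0,"ty": 0,"tz": 0,"spin": 0,"claw": 0.3},
    {"tx": 0,"ty": 0,"tz": 0,"spin": 0,"claw": 0.3},
    {"tx": 0,"ty": 0,"tz": 0,"spin": 0,"claw": 0.3}
  ],
  "force": 45
}}

```text
time: 31.4
position: [0.5653, -0.3056, 0.2095]
tool_rot: [2.219, 2.221, 0.002]
ft_force: [2.8, -0.7, -0.3]
grip_width: 0.423
```

```bash
python3 go.py well .32 0
```

```text
t 31.4 p [ 0.5653 -0.3056  0.2095] jaw 0.0 tilt 0.13 F [ 2.8 -0.7 -0.3] g 0.423 q7 0.28
well [0.6785 0.0373] t [ 0.3428  0.1138 -0.1105] spin 0.0
```

>>> {"op": "step_arm", "data": {
  "increments": [
    {"tx": 0,"ty": 0,"tz": -0.008,"spin": 0,"claw": 0.3},
    {"tx": 0,"ty": 0,"tz": -0.02,"spin": 0,"claw": 0.3},
    {"tx": 0,"ty": 0,"tz": -0.04,"spin": 0,"claw": 0.3},
    {"tx": 0.008,"ty": 0.003,"tz": -0.065,"spin": 0,"claw": 0.3},
    {"tx": 0.025,"ty": 0.008,"tz": -0.088,"spin": 0,"claw": 0.3},
    {"tx": 0.048,"ty": 0.016,"tz": -0.105,"spin": 0,"claw": 0.3},
    {"tx": 0.075,"ty": 0.025,"tz": -0.11,"spin": 0,"claw": 0.3},
    {"tx": 0.1,"ty": 0.033,"tz": -0.11,"spin": 0,"claw": 0.3}
  ]
}}

```text
time: 32.07
position: [0.5979, -0.2047, 0.322]
tool_rot: [2.22, 2.219, 0.002]
ft_force: [0.8, 0.2, -5.8]
grip_width: 0.424
```

>>> {"op": "step_arm", "data": {
  "increments": [
    {"tx": 0.027,"ty": 0.009,"tz": 0,"spin": 0,"claw": 0.3},
    {"tx": 0.054,"ty": 0.018,"tz": 0,"spin": 0,"claw": 0.3},
    {"tx": 0.081,"ty": 0.027,"tz": 0,"spin": 0,"claw": 0.3},
    {"tx": 0.108,"ty": 0.036,"tz": 0,"spin": 0,"claw": 0.3},
    {"tx": 0.135,"ty": 0.045,"tz": 0,"spin": 0,"claw": 0.3},
    {"tx": 0.16,"ty": 0.053,"tz": 0,"spin": 0,"claw": 0.3},
    {"tx": 0.18,"ty": 0.06,"tz": 0,"spin": 0,"claw": 0.3},
    {"tx": 0.19,"ty": 0.063,"tz": 0,"spin": 0,"claw": 0.3}
  ]
}}

```text
time: 32.73
position: [0.6603, -0.0114, 0.3193]
tool_rot: [-2.214, -2.225, -0.002]
ft_force: [0.0, 0.6, -3.7]
grip_width: 0.425
```

```bash
python3 go.py well .32 0
```

```text
t 32.73 p [ 0.6603 -0.0114  0.3193] jaw 0.3 tilt 0.15 F [ 0.   0.6 -3.7] g 0.425 q7 -0.19
well [0.6785 0.0373] t [ 0.0486  0.0185 -0.0006] spin 0.3
```

>>> {"op": "step_arm", "data": {
  "increments": [
    {"tx": 0.015,"ty": 0.006,"tz": 0,"spin": 0,"claw": 0.3},
    {"tx": 0.032,"ty": 0.012,"tz": 0,"spin": 0,"claw": 0.3},
    {"tx": 0.044,"ty": 0.017,"tz": 0,"spin": 0,"claw": 0.3},
    {"tx": 0.048,"ty": 0.018,"tz": 0,"spin": 0,"claw": 0.3},
    {"tx": 0.048,"ty": 0.018,"tz": 0.02,"spin": 0,"claw": 0.3},
    {"tx": 0.048,"ty": 0.018,"tz": 0.04,"spin": 0,"claw": 0.3},
    {"tx": 0.048,"ty": 0.018,"tz": 0.045,"spin": 0,"claw": 0.3},
    {"tx": 0.048,"ty": 0.018,"tz": 0.045,"spin": 0,"claw": 0.3}
  ]
}}

```text
time: 33.4
position: [0.6773, 0.0307, 0.2716]
tool_rot: [-2.22, -2.219, 0.007]
ft_force: [-0.1, 0.4, -4.4]
grip_width: 0.427
```

```bash
python3 go.py well .2185 0
python3 - <<'E'
from h import *
cv2.imwrite("pics/i.png",cv2.resize(imaging.get_image("scene")[160:300,180:310],None,fx=3,fy=3,interpolation=cv2.INTER_CUBIC))
E
```

```text
t 33.4 p [0.6773 0.0307 0.2716] jaw -0.0 tilt 0.31 F [-0.1  0.4 -4.4] g 0.427 q7 -0.28
well [0.6785 0.0373] t [0.0067 0.0014 0.0531] spin -0.0
```

View pics/i.png

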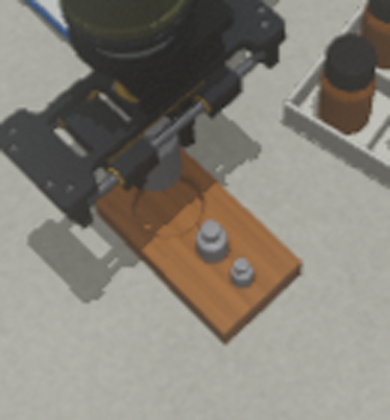

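The weight hangs just above and behind the well in the scene view at crop (165,205), as expected at this height. Centring before entering.

>>> {"op": "step_arm", "data": {
  "increments": [
    {"tx": 0.005,"ty": 0.0015,"tz": 0.005,"spin": 0,"claw": 0.3},
    {"tx": 0.005,"ty": 0.0015,"tz": 0.015,"spin": 0,"claw": 0.3},
    {"tx": 0.005,"ty": 0.0015,"tz": 0.025,"spin": 0,"claw": 0.3},
    {"tx": 0.005,"ty": 0.0015,"tz": 0.028,"spin": 0,"claw": 0.3},
    {"tx": 0.005,"ty": 0.0015,"tz": 0.028,"spin": 0,"claw": 0.3},
    {"tx": 0.005,"ty": 0.0015,"tz": 0.028,"spin": 0,"claw": 0.3}
  ]
}}

```text
time: 33.95
position: [0.6797, 0.0372, 0.2455]
tool_rot: [-2.221, -2.222, 0.001]
ft_force: [-0.8, 0.4, -5.2]
grip_width: 0.42
```

```bash
python3 go.py well .2185 0
```

```text
t 33.95 p [0.6797 0.0372 0.2455] jaw 0.0 tilt 0.06 F [-0.8  0.4 -5.2] g 0.42 q7 -0.3
well [0.6785 0.0373] t [ 0.0001 -0.0012  0.027 ] spin 0.0
```

>>> {"op": "step_arm", "data": {
  "increments": [
    {"tx": 0,"ty": -0.001,"tz": 0.006,"spin": 0,"claw": 0.3},
    {"tx": 0,"ty": -0.001,"tz": 0.013,"spin": 0,"claw": 0.3},
    {"tx": 0,"ty": -0.001,"tz": 0.019,"spin": 0,"claw": 0.3},
    {"tx": 0,"ty": -0.001,"tz": 0.023,"spin": 0,"claw": 0.3},
    {"tx": 0,"ty": -0.001,"tz": 0.0245,"spin": 0,"claw": 0.3},
    {"tx": 0,"ty": -0.001,"tz": 0.0245,"spin": 0,"claw": 0.3},
    {"tx": 0,"ty": -0.001,"tz": 0.0245,"spin": 0,"claw": 0.3}
  ]
}}

```text
time: 34.53
position: [0.6789, 0.0374, 0.2215]
tool_rot: [-2.221, -2.222, 0.0]
ft_force: [0.2, -0.2, -4.0]
grip_width: 0.425
```

```bash
python3 go.py well .2175 0
```

```text
t 34.53 p [0.6789 0.0374 0.2215] jaw 0.0 tilt 0.0 F [ 0.2 -0.2 -4. ] g 0.425 q7 -0.31
well [0.6785 0.0373] t [-0.0001 -0.0004  0.004 ] spin 0.0
```

>>> {"op": "step_arm", "data": {
  "increments": [
    {"tx": 0,"ty": 0,"tz": 0.001,"spin": 0,"claw": 0.3},
    {"tx": 0,"ty": 0,"tz": 0.002,"spin": 0,"claw": 0.3},
    {"tx": 0,"ty": 0,"tz": 0.003,"spin": 0,"claw": 0.3},
    {"tx": 0,"ty": 0,"tz": 0.0035,"spin": 0,"claw": 0.3},
    {"tx": 0,"ty": 0,"tz": 0.0035,"spin": 0,"claw": 0.3},
    {"tx": 0,"ty": 0,"tz": 0.0035,"spin": 0,"claw": 0.3}
  ]
}}

```text
time: 35.03
position: [0.6788, 0.0374, 0.218]
tool_rot: [2.221, 2.222, -0.0]
ft_force: [-0.4, -0.0, -4.8]
grip_width: 0.424
```

```bash
python3 go.py well .2175 0
```

```text
t 35.03 p [0.6788 0.0374 0.218 ] jaw 0.0 tilt 0.01 F [-0.4 -0.  -4.8] g 0.424 q7 -0.31
well [0.6785 0.0373] t [-0.0001 -0.0003  0.0005] spin 0.0
```

Still carrying the weight, so lower in 0.5 mm steps until the load comes off.

>>> {"op": "step_arm", "data": {
  "increments": [
    {"tx": 0,"ty": 0,"tz": 0.0005,"spin": 0,"claw": 0.3},
    {"tx": 0,"ty": 0,"tz": 0.001,"spin": 0,"claw": 0.3},
    {"tx": 0,"ty": 0,"tz": 0.001,"spin": 0,"claw": 0.3},
    {"tx": 0,"ty": 0,"tz": 0.001,"spin": 0,"claw": 0.3}
  ]
}}

```text
time: 35.37
position: [0.679, 0.0374, 0.2175]
tool_rot: [2.221, 2.222, 0.0]
ft_force: [-0.3, 0.1, -2.0]
grip_width: 0.424
```

>>> {"op": "step_arm", "data": {
  "increments": [
    {"tx": 0,"ty": 0,"tz": 0.0005,"spin": 0,"claw": 0.3},
    {"tx": 0,"ty": 0,"tz": 0.0005,"spin": 0,"claw": 0.3},
    {"tx": 0,"ty": 0,"tz": 0.0005,"spin": 0,"claw": 0.3}
  ]
}}

```text
time: 35.62
position: [0.679, 0.0374, 0.2174]
tool_rot: [2.221, 2.222, 0.0]
ft_force: [-2.1, -0.2, 4.2]
grip_width: 0.426
```

Contact: the force went from -4.8 N to +4 N. Release and retreat.

>>> {"op": "step_arm", "data": {
  "increments": [
    {"tx": 0,"ty": 0,"tz": 0,"spin": 0,"claw": 0.5},
    {"tx": 0,"ty": 0,"tz": 0,"spin": 0,"claw": 0.65},
    {"tx": 0,"ty": 0,"tz": 0,"spin": 0,"claw": 0.75},
    {"tx": 0,"ty": 0,"tz": 0,"spin": 0,"claw": 0.75},
    {"tx": 0,"ty": 0,"tz": 0,"spin": 0,"claw": 0.75},
    {"tx": 0,"ty": 0,"tz": 0,"spin": 0,"claw": 0.75}
  ]
}}

```text
time: 36.12
position: [0.6789, 0.0374, 0.2164]
tool_rot: [2.221, 2.222, 0.0]
ft_force: [-0.0, 0.7, -0.7]
grip_width: 0.726
```

>>> {"op": "step_arm", "data": {
  "increments": [
    {"tx": 0,"ty": 0,"tz": -0.01,"spin": 0,"claw": 0.75},
    {"tx": 0,"ty": 0,"tz": -0.03,"spin": 0,"claw": 0.75},
    {"tx": 0,"ty": 0,"tz": -0.06,"spin": 0,"claw": 0.75},
    {"tx": 0,"ty": 0,"tz": -0.1,"spin": 0,"claw": 0.75},
    {"tx": 0,"ty": 0,"tz": -0.14,"spin": 0,"claw": 0.85},
    {"tx": 0,"ty": 0,"tz": -0.16,"spin": 0,"claw": 0.85},
    {"tx": 0,"ty": 0,"tz": -0.16,"spin": 0,"claw": 0.85}
  ]
}}

```text
time: 36.7
position: [0.6801, 0.0383, 0.3845]
tool_rot: [2.215, 2.217, 0.014]
ft_force: [0.5, 0.3, -1.1]
grip_width: 0.834
```

>>> {"op": "step_arm", "data": {
  "increments": [
    {"tx": -0.32,"ty": 0,"tz": 0,"spin": 0,"claw": 0.85},
    {"tx": -0.32,"ty": 0,"tz": 0,"spin": 0,"claw": 0.85},
    {"tx": -0.32,"ty": 0,"tz": 0,"spin": 0,"claw": 0.85},
    {"tx": -0.32,"ty": 0,"tz": 0,"spin": 0,"claw": 0.85},
    {"tx": -0.32,"ty": 0,"tz": 0,"spin": 0,"claw": 0.85},
    {"tx": -0.32,"ty": 0,"tz": 0,"spin": 0,"claw": 0.85},
    {"tx": -0.32,"ty": 0,"tz": 0,"spin": 0,"claw": 0.85},
    {"tx": -0.32,"ty": 0,"tz": 0,"spin": 0,"claw": 0.85}
  ]
}}

```text
time: 37.37
position: [0.6777, -0.2881, 0.3762]
tool_rot: [2.225, 2.216, -0.004]
ft_force: [-0.0, -1.9, -0.4]
grip_width: 0.845
```

>>> {"op": "step_arm", "data": {
  "increments": [
    {"tx": -0.05,"ty": 0,"tz": 0,"spin": 0,"claw": 0.85},
    {"tx": -0.05,"ty": 0,"tz": 0,"spin": 0,"claw": 0.85},
    {"tx": -0.05,"ty": 0,"tz": 0,"spin": 0,"claw": 0.85},
    {"tx": -0.05,"ty": 0,"tz": 0,"spin": 0,"claw": 0.85},
    {"tx": -0.05,"ty": 0,"tz": 0,"spin": 0,"claw": 0.85}
  ]
}}

```text
time: 37.78
position: [0.6795, -0.3306, 0.3764]
tool_rot: [-2.217, -2.224, -0.002]
ft_force: [0.5, 1.3, 0.3]
grip_width: 0.85
```

Run:
```python
from go import *
t=imaging.get_image("top")[110:280,60:440];s=imaging.get_image("scene")[70:330,140:440]
cv2.imwrite("pics/j.png",np.vstack([cv2.resize(t,(560,250),interpolation=cv2.INTER_CUBIC),cv2.resize(s,(560,345))[:345]]))
```

```text
t 37.78 p [ 0.6795 -0.3306  0.3764] jaw 0.2 tilt 0.1 F [0.5 1.3 0.3] g 0.85 q7 0.28
```

View pics/j.png

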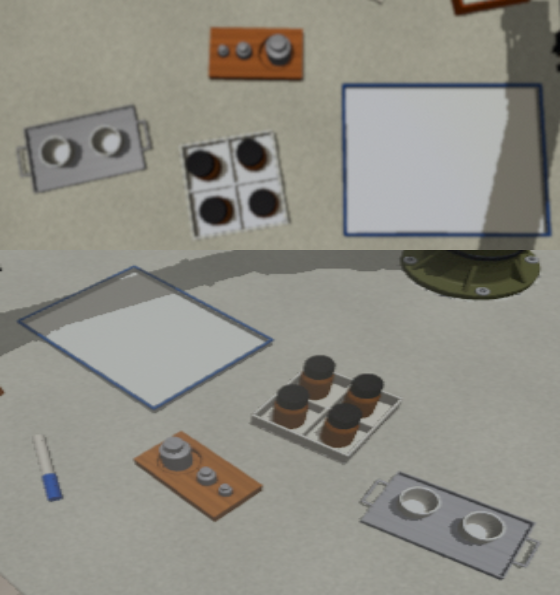

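The final picture shows the enamel tray empty, four bottles upright in their bays, two crucibles mouth up in the steel tray, and the weight seated in its well at top crop (279,47). Handing in.

```bash
python3 -c "
from bench import workorder; print(workorder.close_job())"
```

```text
the job is handed in; nothing more can be done
None
```

The enamel tray is cleared and the job is handed in, at about 38 s of the 138 s allowed. I worked in the order asked:

- **Bottles:** both stand in the two near bays of the rack.
- **Crucibles:** both stand side by side, mouth up, in the steel tray.
- **Weight:** the 500 g weight is in the large well. I lowered it until the load came off the wrist, then released it.

My last top and scene pictures, taken with the arm clear of everything, show:

- The enamel tray is empty.
- All four bottles are upright, one to a bay.
- Both crucibles are upright.
- The weight is seated in its well.

No check failed at the end. Along the way:

- The wrist force stayed under about 8 N in every reading I took.
- Two approach moves overshot sideways by about 12 mm while the arm was still catching up with its target. I saw this in the readings and corrected it before going down.
- One early move call was refused for missing keys, and nothing moved from it.

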